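# Clamp a relief panel on the carving stand

## Task

Lay the oak relief panel on the sloping carving stand, carved side up, with a long edge down on the ledge and one end by the cork-faced fence, then swing the red latch over it until its cam firmly grips the panel against the cork. Stop as soon as it is tight (a hand's squeeze, do not crush the wood), let go, and leave the mallet, the tin and the gouge where they are.

Things in the scene. Friction and masses are not known exactly. Their poses are not given: they have to be found in the camera images.
- panel: loose oak panel 130 (its x) x 180 (its y) x 18 mm, 0.4 kg, lying on the bench right of the stand; in its middle a dark raised carved block 60 (x) x 36 (y) x 26 mm high by which to lift it (pinch across the 36 mm). Origin: centre of the underside, z up through the carved face. It fits either way round.
- deck: sloping wooden face of the fixed stand, 350 mm wide, 260 mm long, rising away from the robot at 35 degrees. Origin on the face at the foot of the slope, at the upper side of the dark ledge; x up the slope, y left along the ledge, z square off the face. The ledge (16 mm high, 18 mm thick) lies at x -18 to 0, y -75 to 165 mm.
- shelf_edge (a point): middle of the lower front edge of the fixed pale shelf that overhangs the upper part of the slope, 340 mm above the bench, 370 mm wide; the shelf runs back from here for 180 mm. An upright gripper cannot follow the latch below it: come in square to the slope.
- fence: aluminium bar 150 mm long, 24 mm thick, 30 mm high, fixed along the left side of the slope (bar's right face at deck y 142 mm). Origin: on the slope, middle of the bar's right face; axes as deck's. A cork facing 24 mm high covers that face; it is 8 to 16 mm thick, different each time and not measured: the panel's end is clamped against the cork.
- latch (a joint): angle (rad) of the red latch about an axis square to the slope. 0: arm points right (deck -y); grows anticlockwise seen from above: 1.57 points up the slope, 3.14 left over the panel. Range -0.3 to 3.2; stays where left. The arm (22 mm wide, 22 to 34 mm off the slope) passes 4 mm above the panel. It grips at about 2.2 to 3.0, depending on the cork: feel for it.
- latch_pivot (a point): on the latch's pivot axis, 28 mm off the slope (deck x 75, y -81.5 mm). Under the arm and turning with it is a black round cam, radius 26 mm, 3 to 21 mm off the slope, centre 16 mm off the pivot: it reaches 26 - 16 cos(angle - 0.70) mm towards the fence. With the arm open (below 0.5) 10 mm or more is spare for laying the panel; turning pushes it home.
- latch_grip (a point): middle of the red upright grip at the arm's end: a sleeve 24 mm in diameter, 50 mm tall, standing square to the slope from 34 to 84 mm off it, turning freely on its own axis, 85 mm from the pivot; this point is 64 mm off the slope
- mallet: bystander: carver's wooden mallet standing on its head, 96 mm wide, 250 mm tall; origin under its middle
- tin: bystander: blue open tin, 72 mm wide, 100 mm tall; origin under its middle
- gouge: bystander: gouge lying left of the stand, 240 mm long along its x, 28 mm high
Not all that is in view belongs to the job. Of the things that look like the panel, the middle-sized one is meant.

How it is judged:
On the way, in this order (a step that is already met when the one before it is completed fails the run):
1. the panel lies flat on the slope, carved side up, long edge on the ledge, the latch not yet swung over it (z of panel in the frame of deck below 0.004 m and x of panel in the frame of deck between 0.055 and 0.0695 m and angle between the z axis of panel and the z axis of deck, either way round below 0.05 rad and angle between the x axis of panel and the x axis of deck, either way round below 0.08 rad and height (world z) of panel above 0.03 m and angle between panel's own z axis and vertical below 1 rad and value of joint latch below 1.9 rad), for 0.2 s.
2. the latch's cam grips the panel (contact force between latch and panel above 10 N), for 0.2 s.
At the end, for the whole second after the job is handed in: the panel lies flat on the slope (within 4 mm and 0.05 rad), carved side up, its long edge within 4.5 mm of the ledge; the latch is swung over it (past 1.9 rad) and its cam grips it: more than 10 N between latch and panel, at rest, with the robot away (z of panel in the frame of deck below 0.004 m and x of panel in the frame of deck between 0.055 and 0.0695 m and angle between the z axis of panel and the z axis of deck, either way round below 0.05 rad and angle between the x axis of panel and the x axis of deck, either way round below 0.08 rad and height (world z) of panel above 0.03 m and contact force between latch and panel above 10 N and angle between panel's own z axis and vertical below 1 rad and value of joint latch above 1.9 rad and linear speed of panel below 0.01 m/s); the robot touches nothing.
It fails at once if the panel is crushed: over 100 N between the latch and the panel (contact force between latch and panel above 100 N).
It fails at once if the mallet, tin or gouge is moved by more than 30 mm or tipped (distance of any of mallet, tin, gouge from where it was at the start of the episode above 0.03 m or angle between any of mallet, tin's own z axis and vertical above 0.4 rad).
It also fails if it takes over 59 s, if anything falls off the work surface, if the arm or the gripper's body presses on something with over 40 N, if the wrist force passes 120 N, or if a joint passes its speed limit or range.

## Robot

A 6-joint arm with a two-finger parallel gripper is mounted at the origin on the work surface. World frame = base frame: x ahead of the robot, y to its left, z up, the work surface at z = 0. Lengths are in m, angles in rad, forces in N, time in s.
With the tool pointing down it reaches from about 0.3 to 0.875 m from the base axis. Payload 6.4 kg.
Tool frame: the origin (TCP) lies midway between the tips of the shut fingers; the grasp point (between the pads) lies 19 mm behind it; z points along the fingers, y is the line along which they close (so a half turn about z gives the same grasp; the last joint's range is limited). The gripper opens to 85 mm and grips with 20 to 120 N. Pads are 22 mm wide; open, the fingers measure 114 mm over their backs; the gripper's body (76 mm by 85 mm) begins 54 mm behind the grasp point. The pads swing forward as they close: fully open they stand 13 mm farther back than shut.
Start: joints at [-1.532, 0.181, 1.607, -0, 1.354, -0.206], TCP at [0.139, -0.558, 0.231] pointing down, gripper open.
Joint ranges: [-2.99, 2.99], [-0.89, 2.07], [0.3, 2.58], [-1.14, 4.28], [0, 2.63], [-3.12, 3.12]. Speed limits (rad/s): [2.57, 2.57, 3.01, 3.14, 3.14, 3.14].

## Interface

Orientations are given as a unit quaternion [w, x, y, z].
In Python, from bench import ctrl, vision, workorder gives the robot as it stands. The module is installed in compiled form; this text tells all that it offers.
- The arm moves only by the tool servo_tool, never from a script. Its argument "steps" is a list of rows, each an object of numbers: "dx", "dy", "dz": the shift along the world's x, y, z as a fraction of full scale; "wx", "wy", "wz": the turn, a rotation vector about the world's x, y, z as a fraction of full scale. A call has exactly 5 rows; each row is the pose to reach, as a shift and turn from the pose commanded when the call began, turning the shorter way round; what a row does not reach only later rows make up. Full scale, the value 1, is 100 mm for a shift and pi rad for a turn. A row lasts 1/12 s, in which the tool goes at most 41.7 mm and 7.16 degrees, less where a joint would pass 70% of its speed; a pose out of reach is approached as far as the arm can. A call with a number of a shift or a turn outside -1 to 1 is refused whole. A call with a gripper value outside its range is refused whole. "jaw" is the opening, from 0 (shut) to 1 (fully open), set as the call begins (left out, the last holds). The fingers move at their own pace and stop on an object; the grip force is fixed at half the most. Time passes only in rows, so rows that repeat a pose let the fingers close, or fill a call up. It gives the time, the measured TCP pose, the force, the opening and the grip force at its end, in the units of the state.
- ctrl.get_obs(): the state, without advancing time (a new reading comes with each control period).
- vision.camera(name): name is "scene" or "top" or "wrist"; returns a dict with "frame" (480x640x3 uint8, red, green, blue), "vfov" (degrees; the focal length in pixels is half the picture's height over the tangent of half this angle, whatever the lens; pixels are square), "cx", "cy" (the principal point, pixels), "camera_from_world" (4x4, takes a point from world to camera coordinates). Camera axes: x right, y up, looking along -z (the intrinsics and any distortion apply to the point x, -y, -z); pixel columns grow to the right and rows downward; lengths in m; the calibration is good to about 2 mm. The wrist camera is an equidistant fisheye: a pixel r from the principal point sees the ray r / f radians off the axis. A picture is of the moment at which its call begins. There is no depth.
- workorder.hand_in(): hands the job in; it is judged then, once.
The state is a dict: "time_s": time; "q": joint angles; "dq": joint speeds; "joint_efforts": joint torques, N m; "eef_pos": TCP position; "eef_rot": TCP orientation; "wrist_force": force on the tool from outside, world axes, zero at the start; "torque": the same for the moment, N m; "opening": opening from 0.0 (shut) to 1.0 (fully open); "grasp_force": force on a finger pad.
Only numpy, scipy, OpenCV 4.12 (cv2) and the standard library are available. Lean on these libraries where they do the work, as an engineer would, in place of code of your own. Each camera call takes 0.05 s, during which the arm holds its last target. There are 200 camera calls.

## Working session

There is one attempt and no reset: what is moved stays moved. The work goes in short steps, Python scripts to look and compute and a tool call to move; the robot and the scene stay as the last step left them, time stands still between calls to the robot, and variables do not carry over. Pictures are saved under pics/ and viewed, at most 10 in all, crops included, and the job is handed in when it is done.

Besides the shell and the picture viewer there is one more tool, called after "Request:" as name([rows], argument=value, ...), one row to a line, values as JSON. servo_tool: Moves the arm, as the interface text tells. Its arguments: {"type":"object","properties":{"steps":{"type":"array","items":{"type":"object","properties":{"dx":{"type":"number"},"dy":{"type":"number"},"dz":{"type":"number"},"wx":{"type":"number"},"wy":{"type":"number"},"wz":{"type":"number"}}}},"jaw":{"type":"number"}},"required":["steps"]}

```bash
mkdir -p pics; cat > h.py <<'E'
import numpy as np, cv2, pickle
from bench import ctrl, vision, workorder
def snap(n,f):
    c=vision.camera(n); cv2.imwrite(f'pics/{f}.png',cv2.cvtColor(c['frame'],cv2.COLOR_RGB2BGR)); pickle.dump(c,open(f'pics/{f}.pkl','wb')); return c
def ld(f): return pickle.load(open(f'pics/{f}.pkl','rb'))
def foc(c): return 240/np.tan(np.radians(c['vfov'])/2)
def ray(c,u,v,fish=False):
    f=foc(c); a=np.array([u-c['cx'],v-c['cy']])/f
    if fish:
        r=np.hypot(*a)+1e-12; d=np.array([a[0]/r*np.sin(r),a[1]/r*np.sin(r),np.cos(r)])
    else: d=np.array([a[0],a[1],1])
    d=d*[1,-1,-1]; T=c['camera_from_world']; R=T[:3,:3]
    d=R.T@d; return -R.T@T[:3,3], d/np.linalg.norm(d)
def atz(c,u,v,z,fish=False):
    o,d=ray(c,u,v,fish); return o+d*(z-o[2])/d[2]
def tri(*rs):
    A=0;b=0
    for o,d in rs:
        P=np.eye(3)-np.outer(d,d); A=A+P; b=b+P@o
    x=np.linalg.solve(A,b); return x,[1e3*np.linalg.norm((np.eye(3)-np.outer(d,d))@(x-o)) for o,d in rs]
def proj(c,p,fish=False):
    T=c['camera_from_world']; q=(T[:3,:3]@np.asarray(p).T).T+T[:3,3]; q=q*[1,-1,-1]; f=foc(c)
    if fish:
        r=np.hypot(q[...,0],q[...,1]); th=np.arctan2(r,q[...,2]); s=f*th/(r+1e-12)
        return np.stack([c['cx']+s*q[...,0],c['cy']+s*q[...,1]],-1)
    return np.stack([c['cx']+f*q[...,0]/q[...,2],c['cy']+f*q[...,1]/q[...,2]],-1)
E
python3 - <<'E'
from h import *
for n in('scene','top','wrist'):
    c=snap(n,n+'0'); print(n,c['vfov'],c['cx'],c['cy'],-c['camera_from_world'][:3,:3].T@c['camera_from_world'][:3,3])
print(ctrl.get_obs())
E
```

```text
scene 50.883442065744134 319.5407125873357 240.30858430282063 [0.54626622 0.65717855 1.55241658]
top 52.89060250294663 311.9340107584927 234.01529305060168 [ 0.3857921  -0.01994     1.57851691]
wrist 65.70646984690485 319.9217786126802 242.641913562265 [ 0.2059242  -0.54092217  0.3728622 ]
{'time_s': 0.15, 'q': array([-1.53229174e+00,  1.81403961e-01,  1.60776804e+00, -2.69341844e-05,
        1.35379580e+00, -2.06312500e-01]), 'dq': array([-0.00022355, -0.00055308, -0.00392593, -0.00021148, -0.00068278,
        0.00055844]), 'joint_efforts': array([ 1.32549889e-03, -4.45261467e+01, -3.51692140e+01, -4.06172103e-04,
        5.84538298e-03, -1.94663409e-05]), 'eef_pos': array([ 0.13935298, -0.55742407,  0.23057719]), 'eef_rot': array([-6.86257953e-04,  9.92516835e-01,  1.22105937e-01,  4.45195766e-05]), 'wrist_force': array([ 0.17131116,  0.24571477, -0.48167179]), 'torque': array([0.00941698, 0.05936788, 0.01757283]), 'grasp_force': 0.0, 'opening': 1.0012455747445101}
```

View pics/scene0.png

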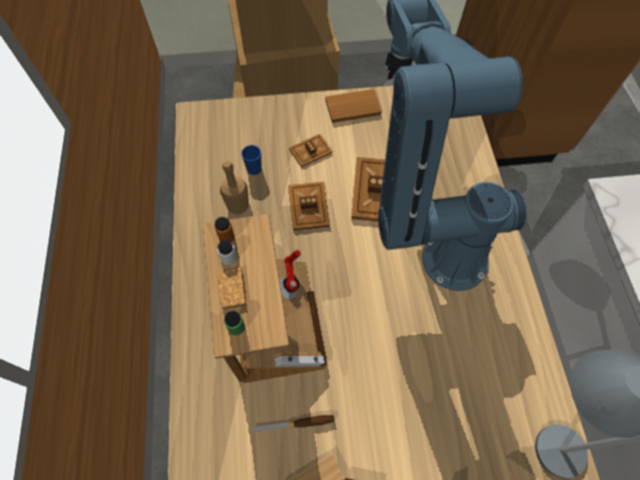

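View pics/top0.png

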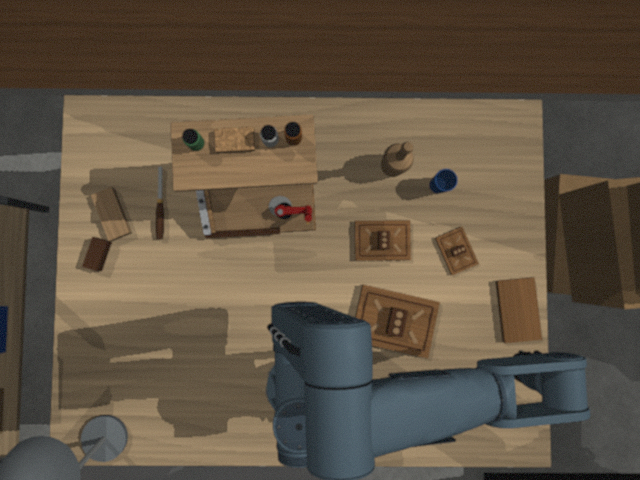

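Scene shows the panel (middle-sized) at about (309,206), the latch at (292,270), and the fence at (300,361). Top shows the panel at (383,241), the latch pivot at about (281,208), the fence at (203,213), the mallet at (399,160) and the tin at (443,181). I'll enlarge next.

```bash
python3 - <<'E'
from h import *
def tile(f,x0,y0,w,h,s):
    im=cv2.imread(f'pics/{f}.png')[y0:y0+h,x0:x0+w]; im=cv2.resize(im,None,fx=s,fy=s,interpolation=cv2.INTER_CUBIC)
    for i in range(0,w,10): cv2.line(im,(i*s,0),(i*s,4 if i%50 else 10),(255,255,255),1)
    for i in range(0,h,10): cv2.line(im,(0,i*s),(4 if i%50 else 10,i*s),(255,255,255),1)
    cv2.putText(im,f'{f} {x0},{y0} x{s}',(15,20),0,.5,(255,255,0),1); return im
a=np.hstack([tile('scene0',280,170,66,50,6),tile('top0',345,210,66,50,6)])
b=np.hstack([tile('scene0',200,200,132,100,3)*0+0 if 0 else tile('scene0',225,240,132,100,3),tile('top0',190,140,132,100,3)])
b2=np.vstack([a,b]); print(b2.shape); cv2.imwrite('pics/c1.png',b2)
E
```

```text
(600, 792, 3)
```

View pics/c1.png

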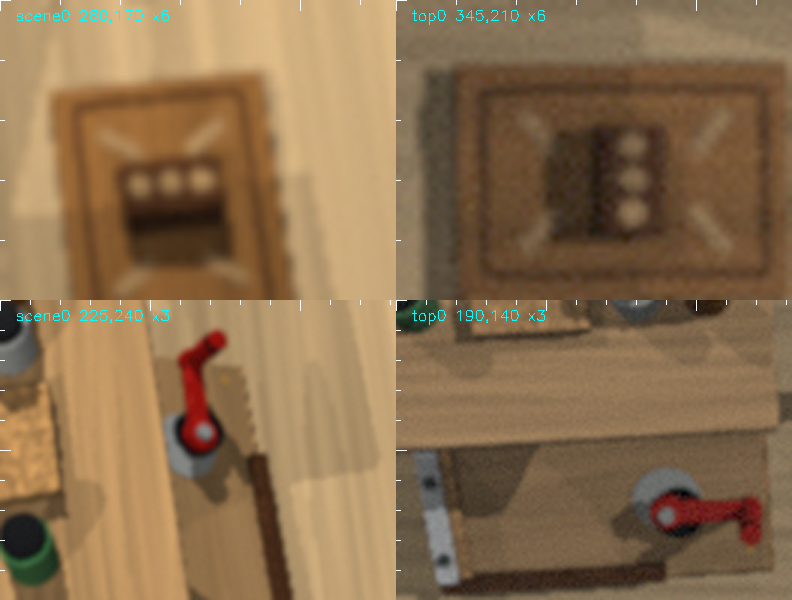

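```bash
python3 - <<'E'
from h import *
s,t=ld('scene0'),ld('top0')
S=lambda x,y,x0,y0,k:(x/k+x0,y/k+y0)
def go(n,a,b): print(n,*tri(ray(s,*a),ray(t,*b)))
go('block',S(171,182,280,170,6),S(632-396,180,345,210,6))
for n,u,v in [('TL',458,66),('TR',785,64),('BL',458,296)]:
    print(n,atz(t,*S(u-396,v,345,210,6),.018))
go('pivotcap',S(206,132,225,240,3),S(666-396,216,190,140,3))
go('griptop',S(218,42,225,240,3),S(752-396,237,190,140,3))
go('ledge end R',S(258,157,225,240,3),S(664-396,570-300,190,140,3))
go('shelf corner?',(258,216),(316,180))
go('shelf FL',(287,346),(173,189))
go('mallet',(229,168),(404,148)); go('tin',(251,152),(445,178))
for n,p in [('sc panelTL',S(52,92,280,170,6)),('sc TR',S(265,74,280,170,6))]: print(n,atz(s,*p,.018))
E
```

```text
block [ 0.4687529  -0.26469368  0.03519484] [np.float64(0.4994531515267927), np.float64(0.4994531515267892)]
TL [ 0.53140844 -0.17343996  0.018     ]
TR [ 0.5336558  -0.35085153  0.018     ]
BL [ 0.40700629 -0.17342196  0.018     ]
pivotcap [0.54918643 0.06740528 0.09403523] [np.float64(1.5640111161693715), np.float64(1.5640111161692227)]
griptop [ 0.52670918 -0.02154834  0.11915258] [np.float64(0.44158575566390995), np.float64(0.44158575566378105)]
ledge end R [0.49738472 0.07339485 0.02357682] [np.float64(2.790754795612611), np.float64(2.7907547956127536)]
shelf corner? [ 0.61770426 -0.04176001  0.33850248] [np.float64(10.098656790439465), np.float64(10.098656790439595)]
shelf FL [0.57899316 0.32805926 0.34555236] [np.float64(1.3820210683278775), np.float64(1.3820210683280463)]
mallet [ 0.71760246 -0.28957593  0.23368232] [np.float64(2.0398288697113194), np.float64(2.039828869711808)]
tin [ 0.65560634 -0.44106142  0.10661619] [np.float64(2.6735345910155437), np.float64(2.673534591015319)]
sc panelTL [ 0.53210003 -0.34533602  0.018     ]
sc TR [ 0.40331946 -0.3447051   0.018     ]
```

Request:
servo_tool([
  {"dx": 0.35,"dy": 0.38,"dz": 0.1,"wz": -0.03},
  {"dx": 0.7,"dy": 0.75,"dz": 0.2,"wz": -0.06},
  {"dx": 1,"dy": 1,"dz": 0.3,"wz": -0.074},
  {"dx": 1,"dy": 1,"dz": 0.3,"wz": -0.074},
  {"dx": 1,"dy": 1,"dz": 0.3,"wz": -0.074},
])

```text
$.steps[0]: bad value
```

Request:
servo_tool([
  {"dx": 0.3,"dy": 0.3,"dz": 0.1},
  {"dx": 0.6,"dy": 0.6,"dz": 0.2},
  {"dx": 0.9,"dy": 0.9,"dz": 0.3},
  {"dx": 1,"dy": 1,"dz": 0.3},
  {"dx": 1,"dy": 1,"dz": 0.3},
])

```text
$.steps[0]: bad value
```

Request:
servo_tool([
  {"dx": 0.3,"dy": 0.4},
  {"dx": 0.6,"dy": 0.7},
  {"dx": 0.6,"dy": 0.9},
  {"dx": 0.6,"dy": 0.9},
  {"dx": 0.6,"dy": 0.9},
])

```text
$.steps[0]: bad value
```

```bash
python3 - <<'E'
from h import *
snap('wrist','w1'); o=ctrl.get_obs(); print(o['eef_pos'],o['eef_rot'],o['q'],o['wrist_force'])
E
```

```text
[ 0.13937429 -0.55750963  0.2307247 ] [-5.37031478e-04  9.92515541e-01  1.22117205e-01  3.13797337e-05] [-1.53225910e+00  1.81263870e-01  1.60762587e+00 -2.81133872e-05
  1.35377846e+00 -2.06302287e-01] [-0.63700242  0.23201477  0.37791808]
```

Request:
servo_tool([
  {"dx": 0.35,"dy": 0.38,"dz": 0.1,"wx": 0,"wy": 0,"wz": -0.03},
  {"dx": 0.7,"dy": 0.75,"dz": 0.2,"wx": 0,"wy": 0,"wz": -0.06},
  {"dx": 1,"dy": 1,"dz": 0.3,"wx": 0,"wy": 0,"wz": -0.074},
  {"dx": 1,"dy": 1,"dz": 0.3,"wx": 0,"wy": 0,"wz": -0.074},
  {"dx": 1,"dy": 1,"dz": 0.3,"wx": 0,"wy": 0,"wz": -0.074},
], jaw=1)

```text
time_s: 0.62
eef_pos: [0.2423, -0.4556, 0.2626]
eef_rot: [0.001, 1.0, 0.008, 0.001]
wrist_force: [-0.1, -0.8, 1.5]
opening: 1.002
grasp_force: 0.0
```

Request:
servo_tool([
  {"dx": 0.3,"dy": 0.3,"dz": 0.1,"wx": 0,"wy": 0,"wz": 0},
  {"dx": 0.6,"dy": 0.6,"dz": 0.2,"wx": 0,"wy": 0,"wz": 0},
  {"dx": 0.9,"dy": 0.9,"dz": 0.3,"wx": 0,"wy": 0,"wz": 0},
  {"dx": 1,"dy": 1,"dz": 0.3,"wx": 0,"wy": 0,"wz": 0},
  {"dx": 1,"dy": 1,"dz": 0.3,"wx": 0,"wy": 0,"wz": 0},
])

```text
time_s: 1.03
eef_pos: [0.3416, -0.356, 0.2921]
eef_rot: [0.0, 1.0, 0.008, 0.001]
wrist_force: [-0.5, -0.7, -0.5]
opening: 1.002
grasp_force: 0.0
```

Request:
servo_tool([
  {"dx": 0.2,"dy": 0.4,"dz": 0,"wx": 0,"wy": 0,"wz": 0},
  {"dx": 0.4,"dy": 0.7,"dz": 0,"wx": 0,"wy": 0,"wz": 0},
  {"dx": 0.4,"dy": 0.9,"dz": 0,"wx": 0,"wy": 0,"wz": 0},
  {"dx": 0.4,"dy": 0.9,"dz": 0,"wx": 0,"wy": 0,"wz": 0},
  {"dx": 0.4,"dy": 0.9,"dz": 0,"wx": 0,"wy": 0,"wz": 0},
])

```text
time_s: 1.45
eef_pos: [0.379, -0.2682, 0.291]
eef_rot: [0.0, 1.0, 0.007, -0.0]
wrist_force: [-0.3, -0.6, -0.7]
opening: 0.998
grasp_force: 0.0
```

```bash
python3 - <<'E'
from h import *
snap('wrist','w1'); o=ctrl.get_obs(); print(o['eef_pos'],o['eef_rot'],o['q'],o['wrist_force'])
E
```

```text
[ 0.3789061  -0.26890794  0.29106113] [ 3.12998522e-04  9.99981333e-01  6.09687869e-03 -2.52517181e-04] [-8.72976961e-01 -1.22168940e-01  1.79681271e+00 -7.92535634e-04
  1.46678895e+00  6.85707750e-01] [-0.15096961 -0.67614729 -0.03843258]
```

Request:
servo_tool([
  {"dx": 0,"dy": 0.4,"dz": 0.2,"wx": 0,"wy": 0,"wz": 0},
  {"dx": 0,"dy": 0.8,"dz": 0.4,"wx": 0,"wy": 0,"wz": 0},
  {"dx": 0,"dy": 1,"dz": 0.5,"wx": 0,"wy": 0,"wz": 0},
  {"dx": 0,"dy": 1,"dz": 0.5,"wx": 0,"wy": 0,"wz": 0},
  {"dx": 0,"dy": 1,"dz": 0.5,"wx": 0,"wy": 0,"wz": 0},
])

```text
time_s: 1.92
eef_pos: [0.3796, -0.1689, 0.3422]
eef_rot: [0.001, 1.0, 0.006, 0.001]
wrist_force: [-0.8, -0.2, 0.4]
opening: 1.001
grasp_force: 0.0
```

Request:
servo_tool([
  {"dx": 0,"dy": 0.4,"dz": 0.2,"wx": 0,"wy": 0,"wz": 0},
  {"dx": 0,"dy": 0.8,"dz": 0.4,"wx": 0,"wy": 0,"wz": 0},
  {"dx": 0,"dy": 1,"dz": 0.5,"wx": 0,"wy": 0,"wz": 0},
  {"dx": 0,"dy": 1,"dz": 0.5,"wx": 0,"wy": 0,"wz": 0},
  {"dx": 0,"dy": 1,"dz": 0.5,"wx": 0,"wy": 0,"wz": 0},
])

```text
time_s: 2.33
eef_pos: [0.3798, -0.0688, 0.3913]
eef_rot: [0.001, 1.0, 0.006, 0.0]
wrist_force: [0.0, -0.7, -0.5]
opening: 1.003
grasp_force: 0.0
```

```bash
python3 - <<'E'
from h import *
snap('wrist','w2'); o=ctrl.get_obs(); print(o['eef_pos'],o['eef_rot'],o['q'],o['wrist_force'])
E
```

```text
[ 0.37949282 -0.06921684  0.39040872] [ 1.50285866e-04  9.99983279e-01  5.74838255e-03 -6.12768413e-04] [-4.90007934e-01 -3.58237555e-01  1.79211114e+00 -8.55486157e-04
  1.70865403e+00  1.06917440e+00] [-0.26351629  0.15896672 -0.15777548]
```

Request:
servo_tool([
  {"dx": -0.1,"dy": 0.4,"dz": -0.1,"wx": 0,"wy": -0.03,"wz": 0},
  {"dx": -0.2,"dy": 0.8,"dz": -0.2,"wx": 0,"wy": -0.06,"wz": 0},
  {"dx": -0.3,"dy": 1,"dz": -0.3,"wx": 0,"wy": -0.08,"wz": 0},
  {"dx": -0.3,"dy": 1,"dz": -0.3,"wx": 0,"wy": -0.08,"wz": 0},
  {"dx": -0.3,"dy": 1,"dz": -0.3,"wx": 0,"wy": -0.08,"wz": 0},
])

```text
time_s: 2.8
eef_pos: [0.3486, 0.0315, 0.3598]
eef_rot: [0.001, 0.992, 0.006, 0.125]
wrist_force: [0.1, 0.2, 0.0]
opening: 1.001
grasp_force: 0.0
```

Request:
servo_tool([
  {"dx": -0.1,"dy": 0.4,"dz": -0.1,"wx": 0,"wy": -0.03,"wz": 0},
  {"dx": -0.2,"dy": 0.6,"dz": -0.2,"wx": 0,"wy": -0.06,"wz": 0},
  {"dx": -0.3,"dy": 0.8,"dz": -0.2,"wx": 0,"wy": -0.08,"wz": 0},
  {"dx": -0.3,"dy": 0.8,"dz": -0.2,"wx": 0,"wy": -0.08,"wz": 0},
  {"dx": -0.3,"dy": 0.8,"dz": -0.2,"wx": 0,"wy": -0.08,"wz": 0},
])

```text
time_s: 3.22
eef_pos: [0.3287, 0.12, 0.3418]
eef_rot: [0.004, 0.97, 0.009, 0.244]
wrist_force: [0.5, -0.7, 0.5]
opening: 1.002
grasp_force: 0.0
```

```bash
python3 - <<'E'
from h import *
snap('wrist','w3'); o=ctrl.get_obs(); print(o['eef_pos'],o['eef_rot'],o['q'],o['wrist_force'])
E
```

```text
[0.32941352 0.11845256 0.34219729] [0.00465587 0.96963538 0.0065548  0.24442297] [ 0.01401701 -0.89015091  2.23137624 -0.01291744  1.30659217  1.57152408] [-0.34444624  0.09290939  0.4272225 ]
```

View pics/w3.png

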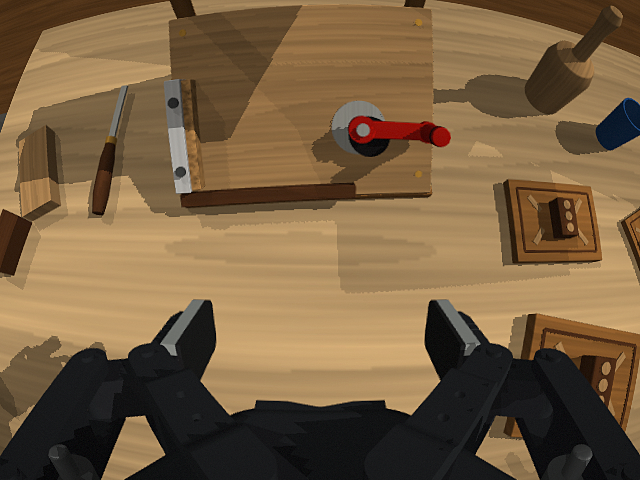

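View pics/w2.png

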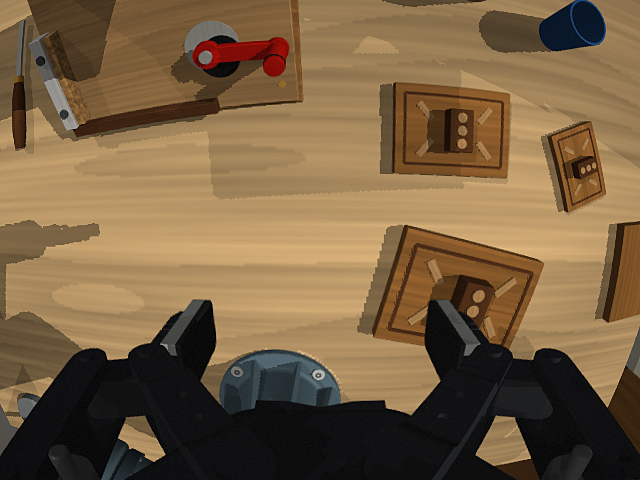

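w2 shows the middle panel with corners about (394,82), (510,94), (508,178) and (394,172), and the latch cap at (207,57). w3 shows the fence bar at (180,135), the cork at (193,120), the latch cap at (363,130), the grip at (438,136) and the ledge at (180–355,190). I'll enlarge both for precise readings.

```bash
python3 - <<'E'
from h import *
def tile(f,x0,y0,w,h,s):
    im=cv2.imread(f'pics/{f}.png')[y0:y0+h,x0:x0+w]; im=cv2.resize(im,None,fx=s,fy=s,interpolation=cv2.INTER_NEAREST)
    for i in range(0,w,10): cv2.line(im,(i*s,0),(i*s,4 if i%50 else 10),(255,255,255),1)
    for i in range(0,h,10): cv2.line(im,(0,i*s),(4 if i%50 else 10,i*s),(255,255,255),1)
    cv2.putText(im,f'{f} {x0},{y0}',(15,h*s-5),0,.4,(255,255,0),1); return im
A=tile('w3',155,70,65,150,4) #260x600
B=tile('w3',325,100,135,105,4) #540x420
C=np.hstack([tile('w2',380,70,135,60,2)]) #270x120
w1=tile('w1',0,0,1,1,1)
D=np.zeros((180,540,3),np.uint8)
D[:,:270]=tile('w2',380,70,135,90,2)[:180]
c=ld('w1'); p=proj(c,[.469,-.264,.03],True).astype(int); print(p)
D[:,270:]=tile('w1',p[0]-67,p[1]-45,135,90,2)
cv2.imwrite('pics/c2.png',np.hstack([A,np.vstack([B,D])]))
E
```

```text
[316 119]
```

View pics/c2.png

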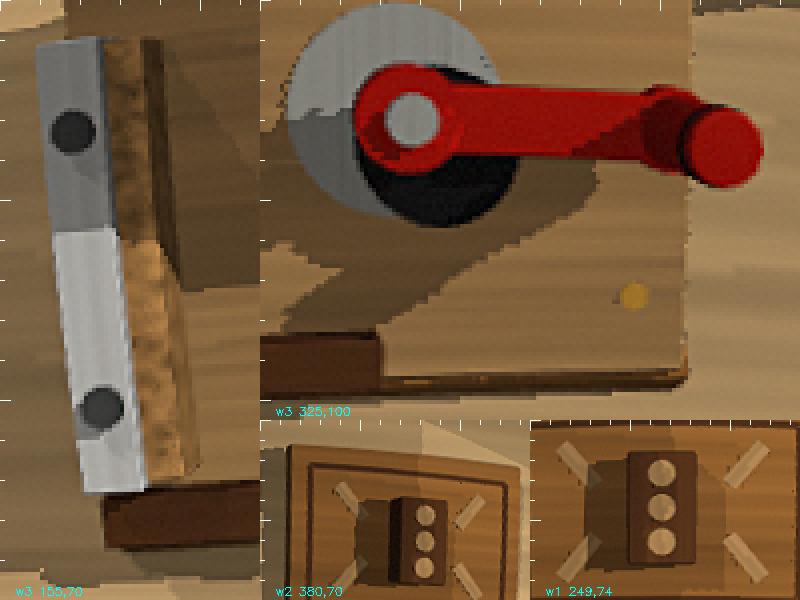

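```bash
cat > stand.py <<'E'
from h import *
from scipy.spatial.transform import Rotation as R
def deckR(yaw): return R.from_euler('z',yaw).as_matrix()@R.from_euler('y',-np.radians(35)).as_matrix()
E
python3 - <<'E'
from stand import *
from scipy.optimize import least_squares
w1,w2,w3,s,t=[ld(i) for i in('w1','w2','w3','scene0','top0')]
print('block dots',*tri(ray(w1,314.5,117.5,1),ray(w2,463,131,1)),*tri(ray(w1,314.5,117.5,1),ray(w2,463,131,1),ray(s,308.5,200.3),ray(t,384.3,240)))
for n,u,v in [('TL',394,82),('TR',510,94),('BR',508,178),('BL',394,172)]: print(n,atz(w2,u,v,.018,1))
print('cap',*tri(ray(w3,363,130,1),ray(w2,207,57,1))); print('grip',*tri(ray(w3,440.7,136.7,1),ray(w2,274,66,1)))
# cam, uv, deck pt fn ; params x,y,z,yaw,hcap,fx0,ang
obs=[(w3,(363,130),lambda p:[.075,-.0815,p[4]]),(w2,(207,57),lambda p:[.075,-.0815,p[4]]),(t,(280,212),lambda p:[.075,-.0815,p[4]]),(s,(293.7,284),lambda p:[.075,-.0815,p[4]]),
(w3,(355,183.2),lambda p:[0,-.075,.016]),(w2,(217.5,98),lambda p:[0,-.075,.016]),
(w3,(180.75,79.5),lambda p:[p[5]+.15,.142,.03]),(w3,(191.75,192.5),lambda p:[p[5],.142,.03]),
(w3,(164.25,81.25),lambda p:[p[5]+.15,.166,.03]),(w3,(176,193),lambda p:[p[5],.166,.03]),
(w3,(440.7,136.7),lambda p:[.075+.085*np.sin(p[6]),-.0815-.085*np.cos(p[6]),.084]),
(w2,(274,66),lambda p:[.075+.085*np.sin(p[6]),-.0815-.085*np.cos(p[6]),.084])]
def res(p):
    r=[]
    for c,uv,f in obs:
        w=deckR(p[3])@np.array(f(p))+p[:3]; r+=list(proj(c,w,c is w3 or c is w2)-uv)
    return np.array(r)
q=least_squares(res,[.508,.149,.0215,.06,.036,0,0]); print(q.x.round(4)); print(q.fun.reshape(-1,2).round(1).tolist())
p=q.x; np.save('deck.npy',p)
for h in(.0,.024):
  for y in (.118,.122,.126,.13,.134): print(h,y,[proj(w3,deckR(p[3])@np.array([x,y,h])+p[:3],True).round(1).tolist() for x in(p[5],p[5]+.15)])
for u,v in [(258,216),(287,346)]: print('shelf',atz(s,u,v,.358))
print('shelf top',[atz(t,*a,.34).round(3) for a in((173,189),(316,180))])
E
```

```text
block dots [ 0.47024284 -0.26198013  0.04861524] [np.float64(0.16508373629812068), np.float64(0.16508373629823728)] [ 0.46965224 -0.26285262  0.04158204] [np.float64(1.5144411963033928), np.float64(1.9288392698212056), np.float64(2.07134368906115), np.float64(1.1295941981706696)]
TL [ 0.53366087 -0.16994371  0.018     ]
TR [ 0.5359506  -0.35099239  0.018     ]
BR [ 0.4076445  -0.35473712  0.018     ]
BL [ 0.40636907 -0.17342402  0.018     ]
cap [0.55226985 0.06675038 0.09923179] [np.float64(0.4823740548982722), np.float64(0.4823740548982491)]
grip [ 0.52880941 -0.0190247   0.1363768 ] [np.float64(0.2111094768732082), np.float64(0.21110947687323395)]
[ 0.509   0.1462  0.0243  0.0696  0.0427  0.0049 -0.0561]
[[-0.1, -0.4], [-1.6, -0.2], [-0.3, -0.6], [-1.4, -1.0], [0.6, 0.4], [-1.0, 1.8], [0.6, -0.6], [1.4, -0.5], [-0.3, 0.4], [0.6, 0.4], [-0.7, 0.5], [0.3, -0.6]]
0.0 0.118 [[215.3, 185.2], [205.4, 77.4]]
0.0 0.122 [[212.5, 185.4], [202.5, 77.7]]
0.0 0.126 [[209.8, 185.6], [199.7, 78.1]]
0.0 0.13 [[207.1, 185.9], [196.8, 78.5]]
0.0 0.134 [[204.4, 186.1], [194.0, 78.9]]
0.024 0.118 [[211.3, 189.5], [200.6, 76.6]]
0.024 0.122 [[208.4, 189.7], [197.6, 77.0]]
0.024 0.126 [[205.6, 190.0], [194.6, 77.4]]
0.024 0.13 [[202.8, 190.2], [191.6, 77.8]]
0.024 0.134 [[199.9, 190.4], [188.7, 78.2]]
shelf [ 0.62626728 -0.03345383  0.358     ]
shelf [0.57732695 0.33180167 0.358     ]
shelf top [array([0.581, 0.329, 0.34 ]), array([ 0.607, -0.04 ,  0.34 ])]
```

```bash
cat >> stand.py <<'E'
P=np.load('deck.npy'); DR=deckR(P[3]); D0=P[:3]
def deck(x,y,z): return D0+DR@np.array([x,y,z])/1e3   # mm
RX=np.diag([1.,-1,-1])
def delta(pos,Rt):
    o=ctrl.get_obs(); q=o['eef_rot']; Rc=R.from_quat([q[1],q[2],q[3],q[0]])
    print('d',((np.array(pos)-o['eef_pos'])/.1).round(3),'w',((R.from_matrix(Rt)*Rc.inv()).as_rotvec()/np.pi).round(4),'t',o['time_s'].__round__(2))
RG=R.from_euler('z',.018).as_matrix()@RX
RD=DR@RX
E
python3 - <<'E'
from stand import *
delta([.4705,-.2622,.14],RG); delta([.4705,-.2622,.018],RG); print(deck(66,28,40),DR)
E
```

```text
d [ 1.411 -3.807 -2.022] w [0.0016 0.1572 0.0014] t 3.27
d [ 1.411 -3.807 -3.242] w [0.0016 0.1572 0.0014] t 3.27
[0.5381242  0.17630902 0.09490625] [[ 0.81716862 -0.06954683 -0.57218763]
 [ 0.05696943  0.99757869 -0.03989042]
 [ 0.57357644  0.          0.81915204]]
```

Request:
servo_tool([
  {"dx": 0.1,"dy": -0.35,"dz": 0,"wx": 0,"wy": 0.03,"wz": 0},
  {"dx": 0.2,"dy": -0.7,"dz": 0,"wx": 0,"wy": 0.06,"wz": 0},
  {"dx": 0.4,"dy": -1,"dz": 0,"wx": 0,"wy": 0.09,"wz": 0},
  {"dx": 0.4,"dy": -1,"dz": 0,"wx": 0.0016,"wy": 0.12,"wz": 0},
  {"dx": 0.4,"dy": -1,"dz": 0,"wx": 0.0016,"wy": 0.1572,"wz": 0.0014},
])

```text
time_s: 3.68
eef_pos: [0.3707, 0.0125, 0.3425]
eef_rot: [-0.0, 1.0, 0.002, -0.002]
wrist_force: [0.0, -0.1, -0.7]
opening: 1.0
grasp_force: 0.0
```

Request:
servo_tool([
  {"dx": 0.15,"dy": -0.35,"dz": -0.1,"wx": 0,"wy": 0,"wz": 0},
  {"dx": 0.3,"dy": -0.7,"dz": -0.2,"wx": 0,"wy": 0,"wz": 0},
  {"dx": 0.4,"dy": -1,"dz": -0.3,"wx": 0,"wy": 0,"wz": 0},
  {"dx": 0.4,"dy": -1,"dz": -0.3,"wx": 0,"wy": 0,"wz": 0},
  {"dx": 0.4,"dy": -1,"dz": -0.3,"wx": 0,"wy": 0,"wz": 0},
])

```text
time_s: 4.1
eef_pos: [0.4088, -0.0862, 0.3107]
eef_rot: [-0.001, 1.0, 0.003, -0.001]
wrist_force: [0.2, 0.0, 0.7]
opening: 0.997
grasp_force: 0.0
```

Request:
servo_tool([
  {"dx": 0.15,"dy": -0.35,"dz": -0.2,"wx": 0,"wy": 0,"wz": 0},
  {"dx": 0.3,"dy": -0.7,"dz": -0.4,"wx": 0,"wy": 0,"wz": 0},
  {"dx": 0.4,"dy": -1,"dz": -0.6,"wx": 0,"wy": 0,"wz": 0},
  {"dx": 0.4,"dy": -1,"dz": -0.8,"wx": 0,"wy": 0,"wz": 0},
  {"dx": 0.4,"dy": -1,"dz": -0.8,"wx": 0,"wy": 0,"wz": 0},
])

```text
time_s: 4.52
eef_pos: [0.4466, -0.1831, 0.228]
eef_rot: [-0.003, 1.0, 0.005, -0.002]
wrist_force: [-1.4, 1.0, -0.6]
opening: 1.001
grasp_force: 0.0
```

Request:
servo_tool([
  {"dx": 0.1,"dy": -0.3,"dz": -0.2,"wx": 0,"wy": 0,"wz": 0},
  {"dx": 0.2,"dy": -0.6,"dz": -0.4,"wx": 0,"wy": 0,"wz": 0},
  {"dx": 0.21,"dy": -0.8,"dz": -0.6,"wx": 0,"wy": 0,"wz": 0},
  {"dx": 0.21,"dy": -0.81,"dz": -0.9,"wx": 0,"wy": 0,"wz": 0},
  {"dx": 0.21,"dy": -0.81,"dz": -0.9,"wx": 0,"wy": 0,"wz": 0},
])

```text
time_s: 4.93
eef_pos: [0.4671, -0.2619, 0.1381]
eef_rot: [-0.003, 1.0, 0.006, -0.002]
wrist_force: [-0.2, 1.4, -1.3]
opening: 1.0
grasp_force: 0.0
```

```bash
python3 - <<'E'
from stand import *
snap('wrist','w4'); delta([.4705,-.2622,.018],RG)
E
```

```text
d [ 0.025 -0.005 -1.224] w [-0.0015 -0.0009  0.0014] t 4.98
```

View pics/w4.png

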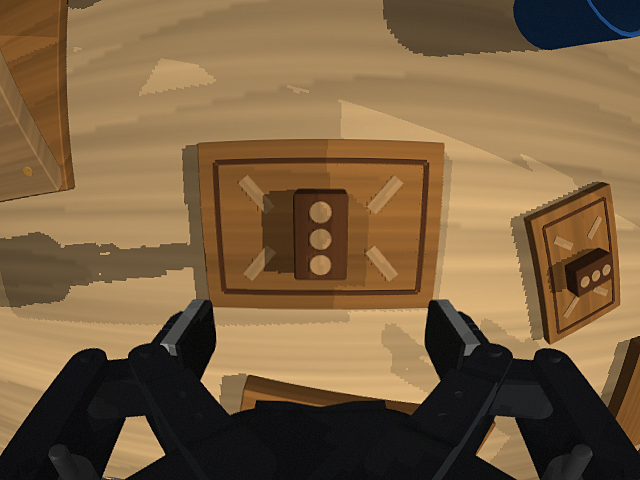

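w4: block dots are centred at (320,239) and the panel edges are square to the jaws, so the jaws are lined up. Going down.

```bash
python3 - <<'E'
from stand import *
c=ld('w4'); print(atz(c,320,239,.044,1), atz(c,197,142,.018,1),atz(c,444,144,.018,1))
E
```

```text
[ 0.47062882 -0.26174655  0.044     ] [ 0.53509073 -0.17173292  0.018     ] [ 0.5360789  -0.35027877  0.018     ]
```

Request:
servo_tool([
  {"dx": 0.02,"dy": 0,"dz": -0.2,"wx": -0.0015,"wy": -0.0009,"wz": 0.0014},
  {"dx": 0.025,"dy": 0,"dz": -0.4,"wx": -0.0015,"wy": -0.0009,"wz": 0.0014},
  {"dx": 0.025,"dy": 0,"dz": -0.6,"wx": -0.0015,"wy": -0.0009,"wz": 0.0014},
  {"dx": 0.025,"dy": 0,"dz": -0.7,"wx": -0.0015,"wy": -0.0009,"wz": 0.0014},
  {"dx": 0.025,"dy": 0,"dz": -0.7,"wx": -0.0015,"wy": -0.0009,"wz": 0.0014},
])

```text
time_s: 5.4
eef_pos: [0.4719, -0.2615, 0.0718]
eef_rot: [0.001, 1.0, 0.01, 0.001]
wrist_force: [-0.9, -0.1, -0.2]
opening: 1.003
grasp_force: 0.0
```

Request:
servo_tool([
  {"dx": -0.01,"dy": 0,"dz": -0.15,"wx": 0,"wy": 0,"wz": -0.002},
  {"dx": -0.01,"dy": 0,"dz": -0.3,"wx": 0,"wy": 0,"wz": -0.002},
  {"dx": -0.01,"dy": 0,"dz": -0.4,"wx": 0,"wy": 0,"wz": -0.002},
  {"dx": -0.01,"dy": 0,"dz": -0.52,"wx": 0,"wy": 0,"wz": -0.002},
  {"dx": -0.01,"dy": 0,"dz": -0.52,"wx": 0,"wy": 0,"wz": -0.002},
])

```text
time_s: 5.82
eef_pos: [0.4708, -0.2618, 0.0189]
eef_rot: [0.001, 1.0, 0.007, 0.001]
wrist_force: [-0.3, 0.6, -0.8]
opening: 1.0
grasp_force: 0.0
```

Request:
servo_tool([
  {"dx": 0,"dy": 0,"dz": 0,"wx": 0,"wy": 0,"wz": 0},
  {"dx": 0,"dy": 0,"dz": 0,"wx": 0,"wy": 0,"wz": 0},
  {"dx": 0,"dy": 0,"dz": 0,"wx": 0,"wy": 0,"wz": 0},
  {"dx": 0,"dy": 0,"dz": 0,"wx": 0,"wy": 0,"wz": 0},
  {"dx": 0,"dy": 0,"dz": 0,"wx": 0,"wy": 0,"wz": 0},
], jaw=0)

```text
time_s: 6.23
eef_pos: [0.472, -0.2628, 0.0208]
eef_rot: [0.003, 1.0, 0.007, 0.003]
wrist_force: [0.8, 0.4, 4.2]
opening: 0.406
grasp_force: 62.9
```

Request:
servo_tool([
  {"dx": 0,"dy": 0,"dz": 0,"wx": 0,"wy": 0,"wz": 0},
  {"dx": 0,"dy": 0,"dz": 0,"wx": 0,"wy": 0,"wz": 0},
  {"dx": 0,"dy": 0,"dz": 0,"wx": 0,"wy": 0,"wz": 0},
  {"dx": 0,"dy": 0,"dz": 0,"wx": 0,"wy": 0,"wz": 0},
  {"dx": 0,"dy": 0,"dz": 0,"wx": 0,"wy": 0,"wz": 0},
])

```text
time_s: 6.65
eef_pos: [0.472, -0.2629, 0.0209]
eef_rot: [0.003, 1.0, 0.007, 0.003]
wrist_force: [-0.4, 0.3, 5.8]
opening: 0.408
grasp_force: 63.0
```

Request:
servo_tool([
  {"dx": 0,"dy": 0,"dz": 0.1,"wx": 0,"wy": 0,"wz": 0},
  {"dx": 0,"dy": 0,"dz": 0.3,"wx": 0,"wy": 0,"wz": 0},
  {"dx": 0,"dy": 0,"dz": 0.55,"wx": 0,"wy": 0,"wz": 0},
  {"dx": 0,"dy": 0,"dz": 0.8,"wx": 0,"wy": 0,"wz": 0},
  {"dx": 0,"dy": 0,"dz": 1,"wx": 0,"wy": 0,"wz": 0},
])

```text
time_s: 7.07
eef_pos: [0.471, -0.2622, 0.1214]
eef_rot: [0.002, 1.0, 0.007, 0.002]
wrist_force: [0.7, -0.7, -4.2]
opening: 0.409
grasp_force: 61.7
```

Request:
servo_tool([
  {"dx": -0.1,"dy": 0.1,"dz": 0.25,"wx": 0,"wy": 0,"wz": 0},
  {"dx": -0.2,"dy": 0.3,"dz": 0.5,"wx": 0,"wy": 0,"wz": 0},
  {"dx": -0.3,"dy": 0.5,"dz": 0.75,"wx": 0,"wy": 0,"wz": 0},
  {"dx": -0.4,"dy": 0.7,"dz": 1,"wx": 0,"wy": 0,"wz": 0},
  {"dx": -0.5,"dy": 0.9,"dz": 1,"wx": 0,"wy": 0,"wz": 0},
])

```text
time_s: 7.48
eef_pos: [0.4226, -0.173, 0.2249]
eef_rot: [0.004, 1.0, 0.007, 0.005]
wrist_force: [1.5, -0.7, -3.3]
opening: 0.409
grasp_force: 62.0
```

Request:
servo_tool([
  {"dx": 0,"dy": 0.2,"dz": 0.1,"wx": 0,"wy": 0,"wz": 0},
  {"dx": 0,"dy": 0.4,"dz": 0.2,"wx": 0,"wy": -0.015,"wz": 0},
  {"dx": 0,"dy": 0.6,"dz": 0.3,"wx": 0,"wy": -0.03,"wz": 0},
  {"dx": 0,"dy": 0.8,"dz": 0.3,"wx": 0,"wy": -0.045,"wz": 0},
  {"dx": 0,"dy": 1,"dz": 0.3,"wx": 0,"wy": -0.06,"wz": 0},
])

```text
time_s: 7.9
eef_pos: [0.4208, -0.0713, 0.2502]
eef_rot: [0.003, 0.995, 0.007, 0.097]
wrist_force: [-1.1, -0.8, -5.7]
opening: 0.411
grasp_force: 61.8
```

```bash
python3 - <<'E'
from stand import *
o=ctrl.get_obs(); print(o['eef_pos'],o['opening'],o['grasp_force'],o['wrist_force'],o['q'].round(2))
delta(deck(72,31,81),RD)
E
```

```text
[ 0.42083883 -0.07133038  0.25020289] 0.4110587057959199 61.75523400306702 [-1.12575678 -0.75782062 -5.69095731] [-0.52 -0.35  2.07  0.1   1.25  1.01]
d [ 0.985  2.493 -1.183] w [ 0.0076 -0.1323  0.0184] t 7.9
```

Request:
servo_tool([
  {"dx": 0,"dy": 0.2,"dz": 0,"wx": 0,"wy": -0.015,"wz": 0},
  {"dx": 0,"dy": 0.4,"dz": 0,"wx": 0,"wy": -0.03,"wz": 0},
  {"dx": 0,"dy": 0.6,"dz": 0,"wx": 0,"wy": -0.045,"wz": 0},
  {"dx": 0,"dy": 0.8,"dz": 0,"wx": 0,"wy": -0.06,"wz": 0},
  {"dx": 0,"dy": 1,"dz": 0,"wx": 0,"wy": -0.07,"wz": 0},
])

```text
time_s: 8.32
eef_pos: [0.4197, 0.0287, 0.2487]
eef_rot: [0.003, 0.979, 0.006, 0.205]
wrist_force: [-0.7, -0.0, -4.7]
opening: 0.408
grasp_force: 61.8
```

Request:
servo_tool([
  {"dx": 0.1,"dy": 0.2,"dz": 0,"wx": 0,"wy": -0.015,"wz": 0},
  {"dx": 0.2,"dy": 0.4,"dz": 0,"wx": 0,"wy": -0.03,"wz": 0},
  {"dx": 0.3,"dy": 0.6,"dz": -0.1,"wx": 0,"wy": -0.045,"wz": 0.01},
  {"dx": 0.4,"dy": 0.8,"dz": -0.2,"wx": 0,"wy": -0.055,"wz": 0.015},
  {"dx": 0.4,"dy": 1,"dz": -0.2,"wx": 0.007,"wy": -0.06,"wz": 0.018},
])

```text
time_s: 8.73
eef_pos: [0.4591, 0.1289, 0.2263]
eef_rot: [-0.013, 0.955, 0.032, 0.294]
wrist_force: [-1.0, 0.4, -5.2]
opening: 0.408
grasp_force: 61.9
```

```bash
python3 - <<'E'
from stand import *
o=ctrl.get_obs(); print(o['eef_pos'],o['opening'],o['grasp_force'],o['wrist_force'],o['q'].round(2))
delta(deck(72,31,81),RD);delta(deck(72,31,26),RD)
E
```

```text
[0.45909197 0.12889672 0.22625954] 0.40786356826198217 61.93180203437805 [-0.96713749  0.35202755 -5.22279597] [-0.01 -0.46  2.3   0.07  0.72  1.45]
d [ 0.603  0.491 -0.943] w [-0.0015 -0.0045  0.0003] t 8.73
d [ 0.917  0.513 -1.394] w [-0.0015 -0.0045  0.0003] t 8.73
```

Request:
servo_tool([
  {"dx": 0.12,"dy": 0.15,"dz": -0.2,"wx": 0,"wy": -0.002,"wz": 0},
  {"dx": 0.25,"dy": 0.3,"dz": -0.4,"wx": -0.0015,"wy": -0.0045,"wz": 0},
  {"dx": 0.4,"dy": 0.45,"dz": -0.6,"wx": -0.0015,"wy": -0.0045,"wz": 0},
  {"dx": 0.55,"dy": 0.49,"dz": -0.85,"wx": -0.0015,"wy": -0.0045,"wz": 0},
  {"dx": 0.6,"dy": 0.49,"dz": -0.94,"wx": -0.0015,"wy": -0.0045,"wz": 0},
])

```text
time_s: 9.15
eef_pos: [0.5193, 0.1773, 0.1311]
eef_rot: [-0.01, 0.954, 0.033, 0.299]
wrist_force: [-1.5, 0.1, -5.3]
opening: 0.407
grasp_force: 62.2
```

```bash
python3 - <<'E'
from stand import *
snap('wrist','w5')
o=ctrl.get_obs(); print(o['eef_pos'],o['opening'],o['grasp_force'],o['wrist_force'],o['q'].round(2))
delta(deck(72,31,81),RD);delta(deck(72,31,31),RD)
E
```

```text
[0.5187493  0.1765346  0.13022154] 0.4060777761104128 62.11319446563721 [-1.4179277  -1.942173   -4.52836534] [ 0.13 -0.05  2.21 -0.11  0.37  1.72]
d [0.006 0.015 0.017] w [ 0.0005 -0.0016  0.0006] t 9.2
d [ 0.292  0.035 -0.392] w [ 0.0005 -0.0016  0.0006] t 9.2
```

View pics/w5.png

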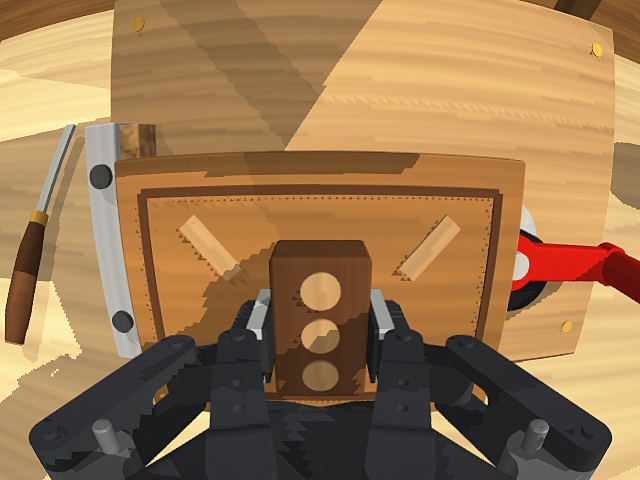

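w5 shows the panel held square over the deck: upper corners at about (115,162) and (525,160), the cork end at (120–155,123), and the latch off to the right. Checking it in the deck frame.

```bash
python3 - <<'E'
from stand import *
c=ld('w5')
def atdeck(u,v,z):
    o,d=ray(c,u,v,True); o=DR.T@(o-D0); d=DR.T@d; return ((o+d*(z/1e3-o[2])/d[2])*1e3).round(1)
print(atdeck(115,162,78),atdeck(525,160,78))
print('cork top edge',atdeck(155,124,24),'bar',atdeck(120,124,30),'cork bottom',atdeck(155,155,0), 'deck screw/pivot',atdeck(520,265,42.7))
for p in [(155,131.5,24),(155,142,30),(75,-81.5,42)]: print(p,proj(c,deck(*p),True))
E
```

```text
[134.8 118.3  78. ] [135.9 -58.2  78. ]
cork top edge [152.6 122.8  24. ] bar [154.5 142.8  30. ] cork bottom [134.2 134.8   0. ] deck screw/pivot [ 75.4 -84.4  42.7]
(155, 131.5, 24) [141.59255352 121.26287993]
(155, 142, 30) [121.11867828 122.95467931]
(75, -81.5, 42) [515.13962427 265.28852278]
```

Request:
servo_tool([
  {"dx": 0.07,"dy": 0.01,"dz": -0.1,"wx": 0,"wy": -0.001,"wz": 0},
  {"dx": 0.14,"dy": 0.02,"dz": -0.19,"wx": 0,"wy": -0.0016,"wz": 0},
  {"dx": 0.21,"dy": 0.03,"dz": -0.28,"wx": 0,"wy": -0.0016,"wz": 0},
  {"dx": 0.27,"dy": 0.035,"dz": -0.36,"wx": 0,"wy": -0.0016,"wz": 0},
  {"dx": 0.3,"dy": 0.035,"dz": -0.4,"wx": 0,"wy": -0.0016,"wz": 0},
])

```text
time_s: 9.62
eef_pos: [0.5506, 0.1796, 0.095]
eef_rot: [-0.01, 0.952, 0.032, 0.304]
wrist_force: [-0.8, 0.7, -4.6]
opening: 0.407
grasp_force: 62.1
```

Request:
servo_tool([
  {"dx": 0.006,"dy": 0,"dz": -0.008,"wx": 0,"wy": 0,"wz": 0},
  {"dx": 0.012,"dy": 0,"dz": -0.016,"wx": 0,"wy": 0,"wz": 0},
  {"dx": 0.018,"dy": 0,"dz": -0.024,"wx": 0,"wy": 0,"wz": 0},
  {"dx": 0.023,"dy": 0,"dz": -0.032,"wx": 0,"wy": 0,"wz": 0},
  {"dx": 0.023,"dy": 0,"dz": -0.032,"wx": 0,"wy": 0,"wz": 0},
])

```text
time_s: 10.03
eef_pos: [0.5537, 0.1801, 0.093]
eef_rot: [-0.01, 0.952, 0.032, 0.305]
wrist_force: [-0.4, -0.0, -3.9]
opening: 0.41
grasp_force: 62.1
```

```bash
cat >> stand.py <<'E'
def stat():
    o=ctrl.get_obs(); q=o['eef_rot']; print('deckpos',(DR.T@(o['eef_pos']-D0)*1e3).round(1),'F deck',(DR.T@o['wrist_force']).round(1),'open',round(o['opening'],3),'g',round(o['grasp_force'],1),'t',round(o['time_s'],2),'q',o['q'].round(2)); 
E
python3 - <<'E'
from stand import *
stat(); delta(deck(72,31,21),RD)
E
```

```text
deckpos [77.9 30.7 29.4] F deck [-2.6  0.  -3. ] open 0.41 g 62.1 t 10.03 q [ 0.13  0.11  2.16 -0.15  0.25  1.77]
d [ 0.     0.003 -0.103] w [-0.0001  0.0033  0.0009] t 10.03
```

Request:
servo_tool([
  {"dx": 0,"dy": 0,"dz": -0.02,"wx": 0,"wy": 0.001,"wz": 0},
  {"dx": 0,"dy": 0,"dz": -0.035,"wx": 0,"wy": 0.002,"wz": 0},
  {"dx": 0,"dy": 0,"dz": -0.05,"wx": 0,"wy": 0.003,"wz": 0},
  {"dx": 0,"dy": 0,"dz": -0.05,"wx": 0,"wy": 0.003,"wz": 0},
  {"dx": 0,"dy": 0,"dz": -0.05,"wx": 0,"wy": 0.003,"wz": 0},
])

```text
time_s: 10.45
eef_pos: [0.5539, 0.1803, 0.0898]
eef_rot: [-0.01, 0.953, 0.032, 0.302]
wrist_force: [-23.8, -6.0, 24.2]
opening: 0.406
grasp_force: 67.3
```

```bash
python3 - <<'E'
from stand import *
stat(); delta(deck(72,31,21),RD)
E
```

```text
deckpos [76.2 30.9 26.6] F deck [-5.9 -4.3 33.7] open 0.406 g 67.3 t 10.45 q [ 0.13  0.12  2.15 -0.15  0.26  1.76]
d [-0.002  0.001 -0.07 ] w [0.0001 0.0009 0.0005] t 10.45
```

Request:
servo_tool([
  {"dx": -0.009,"dy": 0,"dz": 0.012,"wx": 0,"wy": 0,"wz": 0},
  {"dx": -0.009,"dy": 0,"dz": 0.012,"wx": 0,"wy": 0,"wz": 0},
  {"dx": -0.009,"dy": 0,"dz": 0.012,"wx": 0,"wy": 0,"wz": 0},
  {"dx": -0.009,"dy": 0,"dz": 0.012,"wx": 0,"wy": 0,"wz": 0},
  {"dx": -0.009,"dy": 0,"dz": 0.012,"wx": 0,"wy": 0,"wz": 0},
])

```text
time_s: 10.87
eef_pos: [0.5529, 0.1802, 0.0892]
eef_rot: [-0.01, 0.953, 0.032, 0.301]
wrist_force: [-7.1, -1.2, 5.4]
opening: 0.41
grasp_force: 64.0
```

```bash
python3 - <<'E'
from stand import *
stat(); delta(deck(72,31,21),RD); snap('wrist','w6'); snap('top','t6')
E
```

```text
deckpos [75.  30.8 26.7] F deck [-2.7 -0.7  8.5] open 0.41 g 64.0 t 10.87 q [ 0.13  0.12  2.16 -0.15  0.26  1.76]
d [ 0.007  0.002 -0.064] w [-0.0001  0.0003  0.0008] t 10.87
```

Request:
servo_tool([
  {"dx": -0.008,"dy": 0,"dz": -0.006,"wx": 0,"wy": 0,"wz": 0},
  {"dx": -0.016,"dy": 0,"dz": -0.012,"wx": 0,"wy": 0,"wz": 0},
  {"dx": -0.024,"dy": 0,"dz": -0.017,"wx": 0,"wy": 0,"wz": 0},
  {"dx": -0.032,"dy": 0,"dz": -0.022,"wx": 0,"wy": 0,"wz": 0},
  {"dx": -0.04,"dy": 0,"dz": -0.028,"wx": 0,"wy": 0,"wz": 0},
])

```text
time_s: 11.38
eef_pos: [0.5496, 0.1802, 0.0868]
eef_rot: [-0.01, 0.953, 0.032, 0.302]
wrist_force: [-0.0, -0.2, 5.0]
opening: 0.41
grasp_force: 63.5
```

```bash
python3 - <<'E'
from stand import *
stat(); delta(deck(72,31,21),RD)
E
```

```text
deckpos [71.  31.1 26.7] F deck [ 2.8 -0.2  4.2] open 0.41 g 63.5 t 11.38 q [ 0.13  0.12  2.16 -0.15  0.25  1.77]
d [ 0.041  0.002 -0.041] w [-0.0002  0.0008  0.0008] t 11.38
```

Request:
servo_tool([
  {"dx": -0.008,"dy": 0,"dz": -0.006,"wx": 0,"wy": 0,"wz": 0},
  {"dx": -0.016,"dy": 0,"dz": -0.011,"wx": 0,"wy": 0,"wz": 0},
  {"dx": -0.024,"dy": 0,"dz": -0.017,"wx": 0,"wy": 0,"wz": 0},
  {"dx": -0.028,"dy": 0,"dz": -0.02,"wx": 0,"wy": 0,"wz": 0},
  {"dx": -0.032,"dy": 0,"dz": -0.022,"wx": 0,"wy": 0,"wz": 0},
])

```text
time_s: 11.8
eef_pos: [0.546, 0.1802, 0.0843]
eef_rot: [-0.01, 0.953, 0.032, 0.301]
wrist_force: [-1.7, 0.6, 3.9]
opening: 0.411
grasp_force: 63.6
```

```bash
python3 - <<'E'
from stand import *
stat(); delta(deck(72,31,21),RD)
E
```

```text
deckpos [66.6 31.3 26.7] F deck [0.9 0.7 4.2] open 0.411 g 63.6 t 11.8 q [ 0.13  0.12  2.17 -0.16  0.24  1.78]
d [ 0.077  0.002 -0.015] w [-0.0001  0.0005  0.0008] t 11.8
```

Request:
servo_tool([
  {"dx": -0.008,"dy": 0,"dz": -0.006,"wx": 0,"wy": 0,"wz": 0},
  {"dx": -0.016,"dy": 0,"dz": -0.011,"wx": 0,"wy": 0,"wz": 0},
  {"dx": -0.024,"dy": 0,"dz": -0.017,"wx": 0,"wy": 0,"wz": 0},
  {"dx": -0.024,"dy": 0,"dz": -0.017,"wx": 0,"wy": 0,"wz": 0},
  {"dx": -0.024,"dy": 0,"dz": -0.017,"wx": 0,"wy": 0,"wz": 0},
])

```text
time_s: 12.22
eef_pos: [0.5458, 0.1802, 0.0843]
eef_rot: [-0.01, 0.952, 0.032, 0.303]
wrist_force: [7.7, -0.4, 4.1]
opening: 0.407
grasp_force: 62.9
```

```bash
python3 - <<'E'
from stand import *
stat(); delta(deck(72,31,21),RD)
E
```

```text
deckpos [66.4 31.3 26.7] F deck [ 8.6 -0.9 -1.1] open 0.407 g 62.9 t 12.22 q [ 0.13  0.12  2.18 -0.17  0.24  1.79]
d [ 0.079  0.002 -0.015] w [-0.0003  0.0019  0.0009] t 12.22
```

Request:
servo_tool([
  {"dx": 0,"dy": 0,"dz": 0,"wx": 0,"wy": 0,"wz": 0},
  {"dx": 0,"dy": 0,"dz": 0,"wx": 0,"wy": 0,"wz": 0},
  {"dx": 0,"dy": 0,"dz": 0,"wx": 0,"wy": 0,"wz": 0},
  {"dx": 0,"dy": 0,"dz": 0,"wx": 0,"wy": 0,"wz": 0},
  {"dx": 0,"dy": 0,"dz": 0,"wx": 0,"wy": 0,"wz": 0},
], jaw=1)

```text
time_s: 12.63
eef_pos: [0.5423, 0.18, 0.0814]
eef_rot: [-0.01, 0.953, 0.032, 0.3]
wrist_force: [-0.2, -0.9, -1.1]
opening: 1.001
grasp_force: 0.0
```

Request:
servo_tool([
  {"dx": -0.1,"dy": 0,"dz": 0.14,"wx": 0,"wy": 0,"wz": 0},
  {"dx": -0.2,"dy": 0,"dz": 0.28,"wx": 0,"wy": 0,"wz": 0},
  {"dx": -0.35,"dy": 0,"dz": 0.5,"wx": 0,"wy": 0,"wz": 0},
  {"dx": -0.5,"dy": 0,"dz": 0.7,"wx": 0,"wy": 0,"wz": 0},
  {"dx": -0.7,"dy": 0,"dz": 1,"wx": 0,"wy": 0,"wz": 0},
])

```text
time_s: 13.05
eef_pos: [0.4713, 0.1796, 0.1806]
eef_rot: [-0.01, 0.954, 0.032, 0.299]
wrist_force: [-0.0, -0.4, 0.4]
opening: 1.002
grasp_force: 0.0
```

```bash
python3 - <<'E'
from stand import *
stat(); c=snap('wrist','w7')
im=cv2.imread('pics/w7.png')[60:360,60:640]; cv2.imwrite('pics/c7.png',cv2.resize(im,(800,414),interpolation=cv2.INTER_CUBIC))
E
```

```text
deckpos [ 60.7  35.9 148.4] F deck [ 0.2 -0.4  0.3] open 1.002 g 0.0 t 13.05 q [ 0.16 -0.27  2.28 -0.11  0.54  1.75]
```

View pics/c7.png

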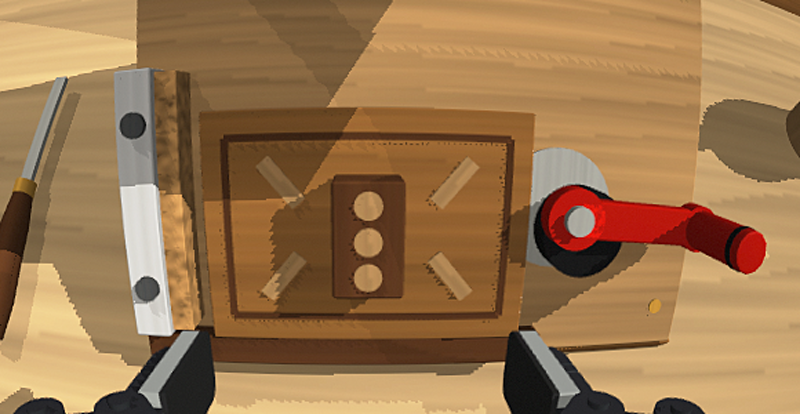

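The panel lies flat against the ledge, with about 5 mm to the cork. In w7 pixels the latch cap is at (480,220) and the grip top at about (603,241). Checking the frame against these.

```bash
python3 - <<'E'
from stand import *
c=ld('w7'); print(P)
g=lambda u,v:(u/800*580+60,v/414*300+60)
def atdeck(u,v,z):
    o,d=ray(c,*g(u,v),True); o=DR.T@(o-D0); d=DR.T@d; return ((o+d*(z/1e3-o[2])/d[2])*1e3).round(1)
for z in(18,23): print('panel corners',[atdeck(u,v,z) for u,v in((199,113),(534,113),(523,336),(213,336))],'dots',atdeck(368,241,z+26))
print('cork edge top',atdeck(180,72,24),atdeck(190,72,24),'bar',atdeck(156,70,30),'cap',atdeck(579,221,40),'grip',atdeck(748,250,84),atdeck(748,250,89))
w2,w3=ld('w2'),ld('w3')
for n,l in {'cap':[(w3,363,130),(w2,207,57),(c,*g(579,221))],'grip':[(w3,440.7,136.7),(w2,274,66),(c,*g(748,250))],'barTR':[(w3,180.75,79.5),(c,*g(156,70))],'barBR':[(w3,191.75,192.5),(c,*g(172,333))]}.items():
    x,r=tri(*[ray(*a,True) for a in l]); print(n,(DR.T@(x-D0)*1e3).round(1),np.round(r,1))
E
```

```text
[ 0.50902588  0.14621246  0.02428412  0.06960302  0.04272553  0.0049038
 -0.0561476 ]
panel corners [array([129.7, 121.9,  18. ]), array([130.1, -60.6,  18. ]), array([ -2.3, -64.8,  18. ]), array([ -1.5, 123.4,  18. ])] dots [64.4 30.8 44. ]
panel corners [array([129.7, 120.3,  23. ]), array([130.1, -58.8,  23. ]), array([  0.1, -62.9,  23. ]), array([  0.9, 121.8,  23. ])] dots [65.7 30.9 49. ]
cork edge top [152.6 130.3  24. ] [152.1 124.6  24. ] bar [154.3 141.9  30. ] cap [ 74.5 -82.4  40. ] grip [  71.  -169.1   84. ] [  72.4 -164.1   89. ]
cap [ 74.1 -82.3  40. ] [0.4 0.7 0.5]
grip [  71.3 -166.2   87. ] [0.1 0.4 0.5]
barTR [155.4 147.2  17. ] [0.1 0.1]
barBR [  3.9 145.6  27.3] [0.6 0.6]
```

```bash
python3 - <<'E'
from stand import *
from scipy.optimize import fsolve
dat=[((.1814,1.6078,1.3538),(.1394,-.5574),.2306),((-.1222,1.7968,1.4668),(.3789,-.2689),.2911),((-.3582,1.7921,1.7087),(.3795,-.0692),.3904),((-.8902,2.2314,1.3066),(.3294,.1185),.3422),((-.27,2.28,.54),(.4713,.1796),.1806),((.12,2.18,.24),(.5458,.1802),.0843)]
A=[];b=[]
for (a,q3,q5),xy,z in dat:
    s=a+q3;T=s+q5
    A+=[[np.sin(a),np.sin(s),np.cos(s),np.sin(T),1,0],[np.cos(a),np.cos(s),-np.sin(s),np.cos(T),0,1]];b+=[np.hypot(*xy),z]
x,*_=np.linalg.lstsq(np.array(A),np.array(b),rcond=None); print(x.round(3),(np.array(A)@x-b).round(4))
L1,L2,k,d,r0,h=x
def ik(p):
    r=np.hypot(p[0],p[1]); T=np.pi-np.radians(35)
    f=lambda u:[L1*np.sin(u[0])+L2*np.sin(u[1])+k*np.cos(u[1])+d*np.sin(T)+r0-r,L1*np.cos(u[0])+L2*np.cos(u[1])-k*np.sin(u[1])+d*np.cos(T)+h-p[2]]
    u=fsolve(f,[0.,2.1]); return np.round([u[0],u[1]-u[0],T-u[1]],2)
for z in(52,100):
  for a in(-.05,.4,.8,1.2,1.57,2,2.4,2.8):
    p=deck(74.5+85*np.sin(a),-82-85*np.cos(a),z); print(z,a,p.round(3),ik(p))
RT=DR@R.from_euler('z',np.pi/2).as_matrix()@RX
delta(deck(71,-166.5,130),RT)
E
```

```text
[0.434 0.507 0.09  0.32  0.022 0.322] [ 0.0011  0.0016 -0.0002  0.0007 -0.0015 -0.0009  0.0005 -0.0001  0.0012
 -0.002  -0.0012  0.0007]
52 -0.05 [ 0.548 -0.018  0.107] [0.01 2.24 0.28]
52 0.4 [ 0.578 -0.01   0.129] [0.02 2.16 0.34]
52 0.8 [0.6   0.011 0.145] [0.04 2.1  0.39]
52 1.2 [0.613 0.04  0.155] [0.05 2.07 0.42]
52 1.57 [0.615 0.071 0.158] [0.05 2.05 0.43]
52 2 [0.607 0.106 0.154] [0.05 2.06 0.41]
52 2.4 [0.588 0.132 0.143] [0.05 2.1  0.38]
52 2.8 [0.564 0.148 0.126] [0.04 2.15 0.34]
100 -0.05 [ 0.521 -0.02   0.146] [-0.16  2.28  0.41]
100 0.4 [ 0.551 -0.012  0.168] [-0.13  2.2   0.46]
100 0.8 [0.572 0.009 0.184] [-0.11  2.14  0.49]
100 1.2 [0.585 0.038 0.194] [-0.09  2.1   0.52]
100 1.57 [0.588 0.069 0.198] [-0.08  2.09  0.52]
100 2 [0.579 0.104 0.193] [-0.08  2.1   0.51]
100 2.4 [0.561 0.13  0.182] [-0.09  2.14  0.49]
100 2.8 [0.536 0.146 0.165] [-0.11  2.19  0.45]
d [ 0.321 -2.02  -0.181] w [-0.2883 -0.018   0.4087] t 13.1
```

Request:
servo_tool([
  {"dx": 0.02,"dy": -0.14,"dz": 0.02,"wx": -0.02,"wy": -0.001,"wz": 0.028},
  {"dx": 0.04,"dy": -0.28,"dz": 0.04,"wx": -0.04,"wy": -0.002,"wz": 0.056},
  {"dx": 0.06,"dy": -0.42,"dz": 0.06,"wx": -0.06,"wy": -0.004,"wz": 0.085},
  {"dx": 0.08,"dy": -0.56,"dz": 0.08,"wx": -0.08,"wy": -0.005,"wz": 0.113},
  {"dx": 0.1,"dy": -0.7,"dz": 0.1,"wx": -0.096,"wy": -0.006,"wz": 0.136},
])

```text
time_s: 13.52
eef_pos: [0.4827, 0.1098, 0.192]
eef_rot: [0.07, 0.912, 0.28, 0.292]
wrist_force: [-0.5, 0.1, 0.0]
opening: 0.998
grasp_force: 0.0
```

Request:
servo_tool([
  {"dx": 0.02,"dy": -0.14,"dz": 0,"wx": -0.02,"wy": -0.001,"wz": 0.028},
  {"dx": 0.04,"dy": -0.28,"dz": 0,"wx": -0.04,"wy": -0.002,"wz": 0.056},
  {"dx": 0.06,"dy": -0.42,"dz": 0,"wx": -0.06,"wy": -0.004,"wz": 0.085},
  {"dx": 0.08,"dy": -0.56,"dz": 0,"wx": -0.08,"wy": -0.005,"wz": 0.113},
  {"dx": 0.1,"dy": -0.7,"dz": 0,"wx": -0.096,"wy": -0.006,"wz": 0.136},
])

```text
time_s: 13.93
eef_pos: [0.4929, 0.0395, 0.1919]
eef_rot: [0.144, 0.809, 0.506, 0.264]
wrist_force: [-0.4, -0.1, 0.1]
opening: 0.995
grasp_force: 0.0
```

Request:
servo_tool([
  {"dx": 0.02,"dy": -0.14,"dz": 0,"wx": -0.02,"wy": -0.001,"wz": 0.028},
  {"dx": 0.04,"dy": -0.28,"dz": 0,"wx": -0.04,"wy": -0.002,"wz": 0.056},
  {"dx": 0.06,"dy": -0.42,"dz": 0,"wx": -0.06,"wy": -0.004,"wz": 0.085},
  {"dx": 0.08,"dy": -0.56,"dz": 0,"wx": -0.08,"wy": -0.005,"wz": 0.113},
  {"dx": 0.1,"dy": -0.6,"dz": 0,"wx": -0.096,"wy": -0.006,"wz": 0.136},
])

```text
time_s: 14.35
eef_pos: [0.5032, -0.0215, 0.1921]
eef_rot: [0.209, 0.651, 0.697, 0.217]
wrist_force: [0.7, -0.7, 0.2]
opening: 0.996
grasp_force: 0.0
```

```bash
echo "RT=DR@R.from_euler('z',np.pi/2).as_matrix()@RX" >> stand.py; python3 - <<'E'
from stand import *
stat(); delta(deck(71,-166.5,130),RT);delta(deck(71,-166.5,100),RT)
E
```

```text
deckpos [  81.9 -166.9  147.5] F deck [ 0.7 -0.8 -0.2] open 0.996 g 0.0 t 14.35 q [-0.47 -0.34  2.3   0.47  0.69 -0.83]
d [ 0.01   0.005 -0.206] w [0.0027 0.0008 0.0014] t 14.35
d [ 0.182  0.017 -0.452] w [0.0027 0.0008 0.0014] t 14.35
```

Request:
servo_tool([
  {"dx": 0.02,"dy": 0,"dz": -0.13,"wx": 0.001,"wy": 0,"wz": 0.001},
  {"dx": 0.05,"dy": 0.01,"dz": -0.26,"wx": 0.0027,"wy": 0.0008,"wz": 0.0014},
  {"dx": 0.12,"dy": 0.015,"dz": -0.38,"wx": 0.0027,"wy": 0.0008,"wz": 0.0014},
  {"dx": 0.18,"dy": 0.017,"dz": -0.45,"wx": 0.0027,"wy": 0.0008,"wz": 0.0014},
  {"dx": 0.18,"dy": 0.017,"dz": -0.45,"wx": 0.0027,"wy": 0.0008,"wz": 0.0014},
])

```text
time_s: 14.77
eef_pos: [0.5205, -0.0178, 0.1452]
eef_rot: [0.203, 0.652, 0.696, 0.22]
wrist_force: [-0.3, 0.1, -0.0]
opening: 1.003
grasp_force: 0.0
```

```bash
python3 - <<'E'
from stand import *
stat(); delta(deck(71,-166.5,100),RT);delta(deck(71,-166.5,52),RT)
E
```

```text
deckpos [  69.4 -164.4   99. ] F deck [-0.2  0.2  0.2] open 1.003 g 0.0 t 14.77 q [-0.45 -0.18  2.29  0.56  0.56 -0.92]
d [ 0.009 -0.02   0.017] w [-0.0016 -0.001   0.001 ] t 14.77
d [ 0.284 -0.001 -0.376] w [-0.0016 -0.001   0.001 ] t 14.77
```

Request:
servo_tool([
  {"dx": 0.06,"dy": -0.015,"dz": -0.08,"wx": -0.0016,"wy": -0.001,"wz": 0.001},
  {"dx": 0.13,"dy": -0.01,"dz": -0.17,"wx": -0.0016,"wy": -0.001,"wz": 0.001},
  {"dx": 0.2,"dy": -0.005,"dz": -0.26,"wx": -0.0016,"wy": -0.001,"wz": 0.001},
  {"dx": 0.26,"dy": 0,"dz": -0.34,"wx": -0.0016,"wy": -0.001,"wz": 0.001},
  {"dx": 0.28,"dy": 0,"dz": -0.375,"wx": -0.0016,"wy": -0.001,"wz": 0.001},
])

```text
time_s: 15.18
eef_pos: [0.5492, -0.018, 0.1091]
eef_rot: [0.206, 0.65, 0.697, 0.22]
wrist_force: [-1.2, -0.3, -0.4]
opening: 1.002
grasp_force: 0.0
```

```bash
python3 - <<'E'
from stand import *
stat(); delta(deck(71,-166.5,52),RT); snap('wrist','w8')
E
```

```text
deckpos [  72.1 -166.6   53.1] F deck [-1.3 -0.2  0.4] open 1.002 g 0.0 t 15.18 q [-0.41 -0.02  2.24  0.67  0.44 -1.02]
d [-0.003  0.001 -0.015] w [ 0.0004  0.0007 -0.0002] t 15.18
```

View pics/w8.png

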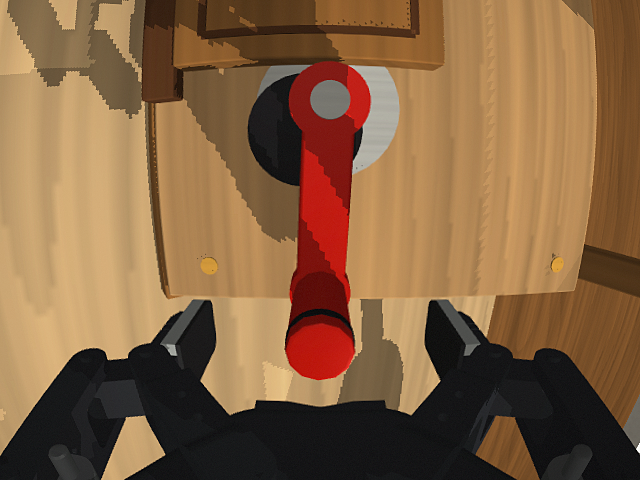

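w8 shows the grip centred between the jaws at (320,345), with the panel seated beyond the pivot. Closing on the grip.

Request:
servo_tool([
  {"dx": 0,"dy": 0,"dz": 0,"wx": 0,"wy": 0,"wz": 0},
  {"dx": 0,"dy": 0,"dz": 0,"wx": 0,"wy": 0,"wz": 0},
  {"dx": 0,"dy": 0,"dz": 0,"wx": 0,"wy": 0,"wz": 0},
  {"dx": 0,"dy": 0,"dz": 0,"wx": 0,"wy": 0,"wz": 0},
  {"dx": 0,"dy": 0,"dz": 0,"wx": 0,"wy": 0,"wz": 0},
], jaw=0)

```text
time_s: 15.65
eef_pos: [0.5493, -0.0183, 0.1102]
eef_rot: [0.207, 0.65, 0.697, 0.22]
wrist_force: [-0.9, 0.2, 0.6]
opening: 0.298
grasp_force: 0.0
```

Request:
servo_tool([
  {"dx": 0,"dy": 0,"dz": 0,"wx": 0,"wy": 0,"wz": 0},
  {"dx": 0,"dy": 0,"dz": 0,"wx": 0,"wy": 0,"wz": 0},
  {"dx": 0,"dy": 0,"dz": 0,"wx": 0,"wy": 0,"wz": 0},
  {"dx": 0,"dy": 0,"dz": 0,"wx": 0,"wy": 0,"wz": 0},
  {"dx": 0,"dy": 0,"dz": 0,"wx": 0,"wy": 0,"wz": 0},
])

```text
time_s: 16.07
eef_pos: [0.5491, -0.0184, 0.1101]
eef_rot: [0.207, 0.65, 0.697, 0.22]
wrist_force: [-5.5, -0.0, 6.5]
opening: 0.266
grasp_force: 58.2
```

```bash
cat >> stand.py <<'E'
PIV=np.array([74.3,-82.])
def ang():
    o=ctrl.get_obs(); v=(DR.T@(o['eef_pos']-D0)*1e3)[:2]-PIV; a=np.arctan2(v[0],-v[1])
    if a<-1: a+=2*np.pi
    F=DR.T@o['wrist_force']; print('angle',round(a,3),'r',round(np.hypot(*v),1),'Ftan',round(F[0]*np.cos(a)+F[1]*np.sin(a),1),'Frad',round(F[0]*np.sin(a)-F[1]*np.cos(a),1)); return a,np.hypot(*v)
def arc(n,da):
    """rows for n calls of 5 rows with da rad per row from the present angle; shifts in 0.1 m from each call's start"""
    a,r=ang(); g=lambda b:DR@np.array([r*np.sin(b),-r*np.cos(b),0])/100
    for i in range(n): print([(g(a+(5*i+j)*da)-g(a+5*i*da)).round(3).tolist() for j in range(1,6)])
E
python3 - <<'E'
from stand import *
stat(); delta(deck(71,-166.5,52),RT); arc(1,.08)
E
```

```text
deckpos [  72.6 -167.    53.9] F deck [-0.8  0.4  8.4] open 0.266 g 58.2 t 16.07 q [-0.41 -0.02  2.24  0.67  0.44 -1.02]
d [-0.003  0.005 -0.025] w [ 0.0006  0.0011 -0.0001] t 16.07
angle -0.02 r 85.0 Ftan -0.8 Frad -0.4
[[0.055, 0.005, 0.039], [0.11, 0.016, 0.078], [0.164, 0.032, 0.116], [0.217, 0.053, 0.154], [0.267, 0.079, 0.191]]
```

Request:
servo_tool([
  {"dx": 0.05,"dy": 0.005,"dz": 0.046,"wx": 0,"wy": 0,"wz": 0},
  {"dx": 0.105,"dy": 0.016,"dz": 0.086,"wx": 0,"wy": 0,"wz": 0},
  {"dx": 0.158,"dy": 0.032,"dz": 0.124,"wx": 0,"wy": 0,"wz": 0},
  {"dx": 0.211,"dy": 0.053,"dz": 0.162,"wx": 0,"wy": 0,"wz": 0},
  {"dx": 0.261,"dy": 0.079,"dz": 0.199,"wx": 0,"wy": 0,"wz": 0},
])

```text
time_s: 16.48
eef_pos: [0.5751, -0.0112, 0.1291]
eef_rot: [0.207, 0.65, 0.697, 0.22]
wrist_force: [0.2, -5.4, -5.1]
opening: 0.265
grasp_force: 59.0
```

```bash
python3 - <<'E'
from stand import *
stat(); delta(deck(71,-166.5,54),RT); arc(3,.1)
E
```

```text
deckpos [ 105.1 -161.6   54.4] F deck [-3.1 -5.4 -4.1] open 0.265 g 59.0 t 16.48 q [-0.36 -0.    2.18  0.56  0.46 -0.88]
d [-0.273 -0.068 -0.199] w [0.0009 0.0007 0.0003] t 16.48
angle 0.369 r 85.4 Ftan -4.8 Frad 3.9
[[0.061, 0.039, 0.045], [0.119, 0.086, 0.087], [0.172, 0.139, 0.127], [0.221, 0.199, 0.164], [0.264, 0.264, 0.197]]
[[0.038, 0.071, 0.03], [0.069, 0.146, 0.055], [0.094, 0.224, 0.077], [0.113, 0.306, 0.094], [0.124, 0.39, 0.106]]
[[0.005, 0.085, 0.007], [0.002, 0.17, 0.01], [-0.007, 0.255, 0.008], [-0.023, 0.339, 0.0], [-0.046, 0.42, -0.012]]
```

Request:
servo_tool([
  {"dx": 0.061,"dy": 0.039,"dz": 0.045,"wx": 0,"wy": 0,"wz": 0},
  {"dx": 0.119,"dy": 0.086,"dz": 0.087,"wx": 0,"wy": 0,"wz": 0},
  {"dx": 0.172,"dy": 0.139,"dz": 0.127,"wx": 0,"wy": 0,"wz": 0},
  {"dx": 0.221,"dy": 0.199,"dz": 0.164,"wx": 0,"wy": 0,"wz": 0},
  {"dx": 0.264,"dy": 0.264,"dz": 0.197,"wx": 0,"wy": 0,"wz": 0},
])

```text
time_s: 16.9
eef_pos: [0.6021, 0.015, 0.1493]
eef_rot: [0.207, 0.65, 0.697, 0.22]
wrist_force: [3.4, -3.8, -5.5]
opening: 0.264
grasp_force: 59.0
```

Request:
servo_tool([
  {"dx": 0.038,"dy": 0.071,"dz": 0.03,"wx": 0,"wy": 0,"wz": 0},
  {"dx": 0.069,"dy": 0.146,"dz": 0.055,"wx": 0,"wy": 0,"wz": 0},
  {"dx": 0.094,"dy": 0.224,"dz": 0.077,"wx": 0,"wy": 0,"wz": 0},
  {"dx": 0.113,"dy": 0.306,"dz": 0.094,"wx": 0,"wy": 0,"wz": 0},
  {"dx": 0.124,"dy": 0.39,"dz": 0.106,"wx": 0,"wy": 0,"wz": 0},
])

```text
time_s: 17.32
eef_pos: [0.6149, 0.0543, 0.1601]
eef_rot: [0.208, 0.65, 0.697, 0.22]
wrist_force: [7.1, -4.4, -6.8]
opening: 0.267
grasp_force: 59.1
```

```bash
python3 - <<'E'
from stand import *
stat(); arc(2,.08)
E
```

```text
deckpos [159.1 -99.1  54.4] F deck [ 1.6 -4.9 -9.5] open 0.267 g 59.1 t 17.32 q [-0.18  0.03  2.06  0.31  0.47 -0.48]
angle 1.372 r 86.5 Ftan -4.5 Frad 2.6
[[0.004, 0.069, 0.006], [0.004, 0.138, 0.009], [-0.001, 0.207, 0.009], [-0.011, 0.275, 0.006], [-0.024, 0.343, -0.0]]
[[-0.018, 0.066, -0.009], [-0.041, 0.13, -0.022], [-0.067, 0.192, -0.038], [-0.098, 0.252, -0.056], [-0.132, 0.308, -0.077]]
```

Request:
servo_tool([
  {"dx": 0.007,"dy": 0.069,"dz": 0.002,"wx": 0,"wy": 0,"wz": 0},
  {"dx": 0.007,"dy": 0.138,"dz": 0.005,"wx": 0,"wy": 0,"wz": 0},
  {"dx": 0.002,"dy": 0.207,"dz": 0.005,"wx": 0,"wy": 0,"wz": 0},
  {"dx": -0.008,"dy": 0.275,"dz": 0.002,"wx": 0,"wy": 0,"wz": 0},
  {"dx": -0.021,"dy": 0.343,"dz": -0.004,"wx": 0,"wy": 0,"wz": 0},
])

```text
time_s: 17.73
eef_pos: [0.6126, 0.0889, 0.1599]
eef_rot: [0.208, 0.65, 0.697, 0.22]
wrist_force: [3.5, -4.0, -4.4]
opening: 0.269
grasp_force: 59.6
```

```bash
python3 - <<'E'
from stand import *
stat(); arc(2,.06)
E
```

```text
deckpos [159.1 -64.4  54.1] F deck [ 0.1 -4.3 -5.4] open 0.269 g 59.6 t 17.73 q [-0.1   0.04  2.06  0.22  0.45 -0.33]
angle 1.775 r 86.6 Ftan -4.2 Frad -0.8
[[-0.013, 0.05, -0.007], [-0.029, 0.098, -0.016], [-0.047, 0.146, -0.026], [-0.068, 0.192, -0.038], [-0.09, 0.237, -0.052]]
[[-0.025, 0.043, -0.015], [-0.052, 0.084, -0.032], [-0.08, 0.124, -0.05], [-0.111, 0.161, -0.07], [-0.143, 0.196, -0.09]]
```

Request:
servo_tool([
  {"dx": -0.013,"dy": 0.05,"dz": -0.007,"wx": 0,"wy": 0,"wz": 0},
  {"dx": -0.029,"dy": 0.098,"dz": -0.016,"wx": 0,"wy": 0,"wz": 0},
  {"dx": -0.047,"dy": 0.146,"dz": -0.026,"wx": 0,"wy": 0,"wz": 0},
  {"dx": -0.068,"dy": 0.192,"dz": -0.038,"wx": 0,"wy": 0,"wz": 0},
  {"dx": -0.09,"dy": 0.237,"dz": -0.052,"wx": 0,"wy": 0,"wz": 0},
])

```text
time_s: 18.15
eef_pos: [0.6036, 0.1124, 0.1547]
eef_rot: [0.208, 0.65, 0.697, 0.22]
wrist_force: [4.8, -5.5, -3.1]
opening: 0.265
grasp_force: 59.5
```

```bash
python3 - <<'E'
from stand import *
stat(); arc(1,.05)
E
```

```text
deckpos [150.2 -40.3  54. ] F deck [ 1.8 -5.8 -5. ] open 0.265 g 59.5 t 18.15 q [-0.04  0.04  2.07  0.15  0.43 -0.23]
angle 2.073 r 86.6 Ftan -6.0 Frad -1.2
[[-0.02, 0.036, -0.012], [-0.042, 0.071, -0.026], [-0.065, 0.104, -0.041], [-0.09, 0.137, -0.056], [-0.116, 0.167, -0.073]]
```

Request:
servo_tool([
  {"dx": -0.02,"dy": 0.036,"dz": -0.012,"wx": 0,"wy": 0,"wz": 0},
  {"dx": -0.042,"dy": 0.071,"dz": -0.026,"wx": 0,"wy": 0,"wz": 0},
  {"dx": -0.065,"dy": 0.104,"dz": -0.041,"wx": 0,"wy": 0,"wz": 0},
  {"dx": -0.09,"dy": 0.137,"dz": -0.056,"wx": 0,"wy": 0,"wz": 0},
  {"dx": -0.09,"dy": 0.137,"dz": -0.056,"wx": 0,"wy": 0,"wz": 0},
])

```text
time_s: 18.57
eef_pos: [0.5941, 0.1263, 0.1487]
eef_rot: [0.207, 0.65, 0.697, 0.22]
wrist_force: [4.8, -2.4, -2.8]
opening: 0.262
grasp_force: 59.5
```

```bash
python3 - <<'E'
from stand import *
stat(); arc(1,.03)
E
```

```text
deckpos [139.8 -25.7  54. ] F deck [ 2.1 -2.7 -4.9] open 0.262 g 59.5 t 18.57 q [-0.01  0.04  2.09  0.11  0.41 -0.16]
angle 2.281 r 86.3 Ftan -3.5 Frad -0.2
[[-0.015, 0.018, -0.01], [-0.031, 0.036, -0.02], [-0.047, 0.053, -0.031], [-0.064, 0.07, -0.041], [-0.081, 0.086, -0.052]]
```

Request:
servo_tool([
  {"dx": -0.015,"dy": 0.018,"dz": -0.01,"wx": 0,"wy": 0,"wz": 0},
  {"dx": -0.031,"dy": 0.036,"dz": -0.02,"wx": 0,"wy": 0,"wz": 0},
  {"dx": -0.047,"dy": 0.053,"dz": -0.031,"wx": 0,"wy": 0,"wz": 0},
  {"dx": -0.064,"dy": 0.07,"dz": -0.041,"wx": 0,"wy": 0,"wz": 0},
  {"dx": -0.081,"dy": 0.086,"dz": -0.052,"wx": 0,"wy": 0,"wz": 0},
])

```text
time_s: 18.98
eef_pos: [0.5866, 0.1343, 0.1438]
eef_rot: [0.208, 0.65, 0.697, 0.22]
wrist_force: [5.4, -5.8, -4.8]
opening: 0.264
grasp_force: 59.4
```

```bash
python3 - <<'E'
from stand import *
stat(); arc(1,.025)
E
```

```text
deckpos [131.3 -17.3  54. ] F deck [ 1.3 -6.2 -6.8] open 0.264 g 59.4 t 18.98 q [ 0.01  0.03  2.1   0.08  0.39 -0.12]
angle 2.42 r 86.2 Ftan -5.1 Frad -3.8
[[-0.014, 0.013, -0.009], [-0.029, 0.026, -0.019], [-0.044, 0.038, -0.029], [-0.059, 0.05, -0.039], [-0.074, 0.061, -0.049]]
```

Request:
servo_tool([
  {"dx": -0.014,"dy": 0.013,"dz": -0.009,"wx": 0,"wy": 0,"wz": 0},
  {"dx": -0.029,"dy": 0.026,"dz": -0.019,"wx": 0,"wy": 0,"wz": 0},
  {"dx": -0.044,"dy": 0.038,"dz": -0.029,"wx": 0,"wy": 0,"wz": 0},
  {"dx": -0.059,"dy": 0.05,"dz": -0.039,"wx": 0,"wy": 0,"wz": 0},
  {"dx": -0.074,"dy": 0.061,"dz": -0.049,"wx": 0,"wy": 0,"wz": 0},
])

```text
time_s: 19.4
eef_pos: [0.5792, 0.1403, 0.1389]
eef_rot: [0.208, 0.65, 0.697, 0.22]
wrist_force: [5.3, -8.2, -4.0]
opening: 0.268
grasp_force: 59.4
```

```bash
python3 - <<'E'
from stand import *
stat(); arc(1,.02)
E
```

```text
deckpos [122.7 -10.8  54. ] F deck [ 1.5 -8.6 -6. ] open 0.268 g 59.4 t 19.4 q [ 0.03  0.03  2.11  0.06  0.38 -0.09]
angle 2.544 r 86.1 Ftan -6.1 Frad -6.2
[[-0.012, 0.009, -0.008], [-0.025, 0.017, -0.017], [-0.038, 0.025, -0.025], [-0.05, 0.033, -0.034], [-0.063, 0.041, -0.042]]
```

Request:
servo_tool([
  {"dx": -0.013,"dy": 0.007,"dz": -0.009,"wx": 0,"wy": 0,"wz": 0},
  {"dx": -0.027,"dy": 0.013,"dz": -0.019,"wx": 0,"wy": 0,"wz": 0},
  {"dx": -0.04,"dy": 0.021,"dz": -0.027,"wx": 0,"wy": 0,"wz": 0},
  {"dx": -0.052,"dy": 0.029,"dz": -0.036,"wx": 0,"wy": 0,"wz": 0},
  {"dx": -0.052,"dy": 0.029,"dz": -0.036,"wx": 0,"wy": 0,"wz": 0},
])

```text
time_s: 19.82
eef_pos: [0.5742, 0.1434, 0.1355]
eef_rot: [0.208, 0.65, 0.697, 0.221]
wrist_force: [5.0, -6.0, -4.3]
opening: 0.262
grasp_force: 59.4
```

```bash
python3 - <<'E'
from stand import *
stat(); arc(1,.015)
E
```

```text
deckpos [116.9  -7.4  53.9] F deck [ 1.3 -6.3 -6.2] open 0.262 g 59.4 t 19.82 q [ 0.03  0.03  2.13  0.05  0.37 -0.07]
angle 2.623 r 85.9 Ftan -4.2 Frad -4.9
[[-0.01, 0.006, -0.006], [-0.019, 0.011, -0.013], [-0.029, 0.016, -0.02], [-0.039, 0.022, -0.026], [-0.049, 0.026, -0.033]]
```

Request:
servo_tool([
  {"dx": -0.01,"dy": 0.006,"dz": -0.006,"wx": 0,"wy": 0,"wz": 0},
  {"dx": -0.02,"dy": 0.01,"dz": -0.013,"wx": 0,"wy": 0,"wz": 0},
  {"dx": -0.03,"dy": 0.014,"dz": -0.02,"wx": 0,"wy": 0,"wz": 0},
  {"dx": -0.04,"dy": 0.019,"dz": -0.027,"wx": 0,"wy": 0,"wz": 0},
  {"dx": -0.04,"dy": 0.019,"dz": -0.027,"wx": 0,"wy": 0,"wz": 0},
])

```text
time_s: 20.23
eef_pos: [0.5728, 0.144, 0.1348]
eef_rot: [0.21, 0.65, 0.696, 0.222]
wrist_force: [14.4, -11.7, -5.5]
opening: 0.268
grasp_force: 59.3
```

```bash
python3 - <<'E'
from stand import *
stat(); arc(1,.015)
E
```

```text
deckpos [115.4  -6.6  54.1] F deck [  7.9 -12.7 -12.3] open 0.268 g 59.3 t 20.23 q [ 0.04  0.03  2.13  0.04  0.36 -0.06]
angle 2.642 r 85.9 Ftan -13.0 Frad -7.3
[[-0.01, 0.005, -0.007], [-0.019, 0.011, -0.013], [-0.029, 0.016, -0.02], [-0.039, 0.021, -0.026], [-0.049, 0.025, -0.033]]
```

Request:
servo_tool([
  {"dx": 0,"dy": 0,"dz": 0,"wx": 0,"wy": 0,"wz": 0},
  {"dx": 0,"dy": 0,"dz": 0,"wx": 0,"wy": 0,"wz": 0},
  {"dx": 0,"dy": 0,"dz": 0,"wx": 0,"wy": 0,"wz": 0},
  {"dx": 0,"dy": 0,"dz": 0,"wx": 0,"wy": 0,"wz": 0},
  {"dx": 0,"dy": 0,"dz": 0,"wx": 0,"wy": 0,"wz": 0},
])

```text
time_s: 20.65
eef_pos: [0.5728, 0.1441, 0.1348]
eef_rot: [0.21, 0.65, 0.696, 0.222]
wrist_force: [14.4, -12.1, -4.2]
opening: 0.266
grasp_force: 59.3
```

```bash
python3 - <<'E'
from stand import *
stat(); arc(1,.01)
E
```

```text
deckpos [115.4  -6.6  54.1] F deck [  8.7 -13.1 -11.2] open 0.266 g 59.3 t 20.65 q [ 0.04  0.03  2.13  0.04  0.36 -0.06]
angle 2.643 r 85.9 Ftan -13.9 Frad -7.3
[[-0.006, 0.004, -0.004], [-0.013, 0.007, -0.009], [-0.019, 0.011, -0.013], [-0.026, 0.014, -0.017], [-0.033, 0.017, -0.022]]
```

Request:
servo_tool([
  {"dx": 0.006,"dy": -0.003,"dz": 0.004,"wx": 0,"wy": 0,"wz": 0},
  {"dx": 0.012,"dy": -0.006,"dz": 0.008,"wx": 0,"wy": 0,"wz": 0},
  {"dx": 0.018,"dy": -0.01,"dz": 0.012,"wx": 0,"wy": 0,"wz": 0},
  {"dx": 0.023,"dy": -0.013,"dz": 0.015,"wx": 0,"wy": 0,"wz": 0},
  {"dx": 0.023,"dy": -0.013,"dz": 0.015,"wx": 0,"wy": 0,"wz": 0},
])

```text
time_s: 21.07
eef_pos: [0.573, 0.1439, 0.1348]
eef_rot: [0.208, 0.65, 0.697, 0.221]
wrist_force: [6.9, -6.4, -2.6]
opening: 0.269
grasp_force: 59.7
```

```bash
python3 - <<'E'
from stand import *
stat(); ang()
E
```

```text
deckpos [115.5  -6.8  54. ] F deck [ 3.7 -6.8 -5.8] open 0.269 g 59.7 t 21.07 q [ 0.04  0.03  2.13  0.05  0.37 -0.07]
angle 2.64 r 85.8 Ftan -6.6 Frad -4.2
```

Request:
servo_tool([
  {"dx": 0.006,"dy": -0.003,"dz": 0.004,"wx": 0,"wy": 0,"wz": 0},
  {"dx": 0.012,"dy": -0.006,"dz": 0.008,"wx": 0,"wy": 0,"wz": 0},
  {"dx": 0.018,"dy": -0.01,"dz": 0.011,"wx": 0,"wy": 0,"wz": 0},
  {"dx": 0.018,"dy": -0.01,"dz": 0.011,"wx": 0,"wy": 0,"wz": 0},
  {"dx": 0.018,"dy": -0.01,"dz": 0.011,"wx": 0,"wy": 0,"wz": 0},
])

```text
time_s: 21.48
eef_pos: [0.5733, 0.1438, 0.1348]
eef_rot: [0.207, 0.65, 0.697, 0.22]
wrist_force: [0.8, -3.8, 0.2]
opening: 0.262
grasp_force: 60.2
```

```bash
python3 - <<'E'
from stand import *
stat(); ang()
E
```

```text
deckpos [115.8  -6.9  53.9] F deck [ 0.5 -3.9 -0.1] open 0.262 g 60.2 t 21.48 q [ 0.03  0.03  2.13  0.05  0.37 -0.08]
angle 2.637 r 85.8 Ftan -2.3 Frad -3.2
```

Request:
servo_tool([
  {"dx": 0,"dy": 0,"dz": 0,"wx": 0,"wy": 0,"wz": 0},
  {"dx": 0,"dy": 0,"dz": 0,"wx": 0,"wy": 0,"wz": 0},
  {"dx": 0,"dy": 0,"dz": 0,"wx": 0,"wy": 0,"wz": 0},
  {"dx": 0,"dy": 0,"dz": 0,"wx": 0,"wy": 0,"wz": 0},
  {"dx": 0,"dy": 0,"dz": 0,"wx": 0,"wy": 0,"wz": 0},
], jaw=1)

```text
time_s: 21.9
eef_pos: [0.5733, 0.1442, 0.1349]
eef_rot: [0.207, 0.65, 0.697, 0.22]
wrist_force: [-0.3, 0.4, 1.2]
opening: 0.951
grasp_force: 0.0
```

Request:
servo_tool([
  {"dx": -0.06,"dy": 0,"dz": 0.08,"wx": 0,"wy": 0,"wz": 0},
  {"dx": -0.15,"dy": -0.01,"dz": 0.2,"wx": 0,"wy": 0,"wz": 0},
  {"dx": -0.3,"dy": -0.02,"dz": 0.41,"wx": 0,"wy": 0,"wz": 0},
  {"dx": -0.45,"dy": -0.03,"dz": 0.63,"wx": 0,"wy": 0,"wz": 0},
  {"dx": -0.6,"dy": -0.04,"dz": 0.85,"wx": 0,"wy": 0,"wz": 0},
])

```text
time_s: 22.32
eef_pos: [0.5123, 0.14, 0.2201]
eef_rot: [0.206, 0.65, 0.697, 0.22]
wrist_force: [-0.2, 0.0, 0.5]
opening: 1.003
grasp_force: 0.0
```

```bash
python3 - <<'E'
from stand import *
stat(); snap('wrist','w9')
im=cv2.imread('pics/w9.png'); hsv=cv2.cvtColor(im,cv2.COLOR_BGR2HSV)
m=((hsv[...,0]<6)|(hsv[...,0]>174))&(hsv[...,1]>170)&(hsv[...,2]>80); y,x=np.nonzero(m); print('red px',len(x),x.min(),x.max(),y.min(),y.max())
c=ld('w9'); 
for a in(2.3,2.5,2.64): print(a,proj(c,deck(74.5+85*np.sin(a),-82-85*np.cos(a),88),True).round(0),m[tuple(proj(c,deck(74.5+85*np.sin(a),-82-85*np.cos(a),88),True).astype(int)[::-1])])
E
```

```text
deckpos [114.6  -6.4 158.8] F deck [0.2 0.  0.5] open 1.003 g 0.0 t 22.32 q [ 0.03 -0.28  2.2   0.04  0.62 -0.06]
red px 4435 251 340 213 343
2.3 [358. 285.] False
2.5 [338. 268.] False
2.64 [322. 258.] True
```

```bash
python3 -c "
from bench import workorder
print(workorder.hand_in())"
```

```text
the job is handed in; nothing more can be done
None
```

The job is handed in, but the system returned no pass or fail: the panel is flat on the ledge, clamped against the cork with the latch at about 2.64 rad at an estimated 25–55 N (inferred from wrist force), the latch held after release, and the mallet, tin and gouge were not touched.

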